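# Put the solder reels away in the low rack

## Task

Turn the keeper of the reel stand open, slide every solder reel up off its post, stand the reels in bays of the low rack, one to a bay, and push each one under the board until it is fully home against the back stop; the wooden hand pusher reaches in there. When all reels are home, leave the pusher standing on its foot on the bench itself, not on the rack or stand, and turn the keeper back to locked. Leave the other things on the bench alone.

Things in the scene. Friction and masses are not known exactly. Their poses are not given: they have to be found in the camera images.
- stand: Fixed reel stand: round grey base plate, 210 mm across, 12 mm thick, with four upright steel posts (16 mm across, top 74 mm above the bench) at (+-50, +-50) mm in its frame. Each reel sits on a post of its own. Origin on the bench at the plate's centre, z up.
- keeper (a joint): Turn of the keeper about the stand's centre line, rad, counter-clockwise from above; friction 0.12 N m, stays where left, stops at 0 and 0.80. At 0 (locked) the four arms of its flat cross (55 mm from the centre, 16 mm wide, 66 to 72 mm above the bench) lie 4 mm over the reels' inner rims; at 0.785 (open) they point between the reels. Starts near 0.
- keeper_grip (a point): Point on the keeper's centre line, 95 mm above the bench, in its black grip bar: an upright bar 50 mm long, 12 mm thick, from 72 to 106 mm above the bench. With the keeper at angle q the bar's length lies at 45 degrees + q counter-clockwise from the stand's x axis.
- rack: Fixed low rack with four open-fronted bays. Origin on the bench; x points into the bays, y across, z up. Floor 6 mm thick, from x = -75 to 139 mm, 310 mm wide. Bay centre lines at y = -114, -38, 38, 114 mm, 70 mm clear between rails 6 mm wide with tops 14 mm above the bench. Open above before x = 35 mm, beyond that under the board.
- rack_board (a point): Middle of the lower front edge of the rack's clear board (metal edge strips), at rack x = 35 mm, 66 mm above the bench. The board covers the bays from here to the back; its top is 76 mm above the bench. The rack's ends below it are closed by 6 mm walls.
- rack_stop (a point): Middle of the front face of the rack's back stop, at rack x = 127 mm, 14 mm above the bench; the stop is 22 mm high. A reel fully home touches it: reel centre at rack x = 95 mm, its front rim 28 mm behind the board's front edge.
- pusher: Loose wooden hand pusher, 160 g, 107 mm long, on a flat foot 40 mm wide, 14 mm high. Origin on the underside below the centre of its grip; x points to its head. Upright grip block: 36 mm long (x), 20 mm thick (y), from 14 to 74 mm above the underside. Head: plate 44 mm wide, 34 mm high, flat front face at x = 52 mm; tail at x = -55 mm. It goes under the board up to its grip.
- reel_a: Solder-wire reel with black flanges, 64 mm across, 50 mm high, bore 26 mm, about 180 to 340 g, standing on end. All four reels are alike; some may be absent. Origin at the centre of its lower face, z along its axis; underside 12 mm above the bench on the stand, 6 mm on the rack's floor.
- reel_b: Solder-wire reel with black flanges, 64 mm across, 50 mm high, bore 26 mm, about 180 to 340 g, standing on end. All four reels are alike; some may be absent. Origin at the centre of its lower face, z along its axis; underside 12 mm above the bench on the stand, 6 mm on the rack's floor.
- reel_c: Solder-wire reel with black flanges, 64 mm across, 50 mm high, bore 26 mm, about 180 to 340 g, standing on end. All four reels are alike; some may be absent. Origin at the centre of its lower face, z along its axis; underside 12 mm above the bench on the stand, 6 mm on the rack's floor.
- reel_d: Solder-wire reel with black flanges, 64 mm across, 50 mm high, bore 26 mm, about 180 to 340 g, standing on end. All four reels are alike; some may be absent. Origin at the centre of its lower face, z along its axis; underside 12 mm above the bench on the stand, 6 mm on the rack's floor.
- flux_bottle: Bystander, not to be disturbed: amber bottle, 44 mm across, 90 mm tall.
- tape_roll: Bystander, not to be disturbed: flat roll of paper tape, 90 mm across, 22 mm high, lying on the bench.
- jar: Bystander, not to be disturbed: white jar, 56 mm across, 60 mm tall.
- brush: Bystander, not to be disturbed: brush, 160 mm long, lying.
- screwdriver: Bystander, not to be disturbed: screwdriver, 170 mm long, lying.
Things that resemble listed ones, but are neither listed nor needed, are in the scene too. Leave any pink look-alike of the reel_b alone. What is shaped like the reel_d but pink is not meant.

How it is judged:
By the outcome, as a careful person would: the job done as asked, in the order asked, and still so for the second after the job is handed in, with the robot touching nothing.
Of reel_a, reel_b, reel_c, reel_d only 2 to 4 are there at a start; the rules pass over those that are not, and their reading is None.
At some moment in a run one of pusher, reel_a, reel_b, reel_c, reel_d may be knocked a few centimetres aside while the robot is not near it.
It also fails if it takes over 210 s, if anything falls off the work surface, if the arm or the gripper's body presses on something with over 40 N, if the wrist force passes 120 N, or if a joint passes its speed limit or range.

## Robot

A 7-joint arm with a two-finger parallel gripper is mounted at the origin on the work surface. World frame = base frame: x ahead of the robot, y to its left, z up, the work surface at z = 0. Lengths are in mm, angles in rad, forces in N, time in s.
With the tool pointing down it reaches from about 350 to 900 mm from the base axis. Payload 8.1 kg.
Tool frame: the origin (TCP) lies at the very end of the fingers, on their centre line; the grasp point (between the pads) lies 19 mm behind it; z points along the fingers, x is the direction in which the jaws open and shut, and the axes are right-handed (so a half turn about z gives the same grasp; the last joint's range is limited). The gripper opens to 85 mm and grips with 20 to 120 N. Pads are 22 mm wide; open, the fingers measure 114 mm over their backs; the gripper's body (76 mm by 85 mm) begins 54 mm behind the grasp point. The pads swing forward as they close: fully open they stand 13 mm farther back than shut.
Start: joints at [1.116, 0.434, 0.025, 1.573, -0.012, 1.134, -0.075], TCP at [215.345, -586.743, 231.323] pointing down, gripper open.
Joint ranges: [-2.62, 2.62], [-0.44, 2.09], [-1.27, 1.32], [0.08, 2.57], [-1.32, 4.46], [0.12, 2], [-2.74, 2.74]. Speed limits (rad/s): [2.22, 2.22, 3.01, 3.01, 3.14, 3.14, 3.14].

## Interface

Orientations are given as [roll, pitch, yaw] about the fixed x, y, z axes, in that order (R = Rz(yaw) Ry(pitch) Rx(roll)).
In Python, from workcell import manip, camera, camera_info gives the robot as it stands.
- The arm moves only by the tool send_rows, never from a script. Its argument "motion" is text: rows parted by semicolons, each of 7 numbers parted by spaces: the shift along the world's x, y, z in mm, then the turn, a rotation vector about the world's x, y, z in degrees, then the finger opening in mm, from 0 to 85.4. A call has 1 to 20 rows; each row is the pose to reach, as a shift and turn from the pose measured when the call began; what a row does not reach only later rows make up. A row lasts 1/12 s, in which the tool goes at most 41.7 mm and 7.16 degrees, less where a joint would pass 70% of its speed; a pose out of reach is approached as far as the arm can. A call with a gripper value outside its range is refused whole. The fingers move at their own pace and stop on an object; "newtons" is the grip in N (left out, the last holds). Time passes only in rows, so rows that repeat a pose let the fingers close. It gives the time, the measured TCP pose, the force and the opening at its end, in the units of the state.
- manip.get_obs(): the state, without advancing time (a new reading comes with each control period).
- camera(name): name is "side" or "top"; returns the picture (480x640x3 uint8, blue, green, red); there is no depth.
- camera_info(name): a dict with "fx", "fy", "cx", "cy" (pixels), "k1" (the pictures are not rectified: a ray, as slopes to the right and down, at radius r is drawn at 1 + k1 r^2 times it, then the intrinsics apply), "rvec" (rotation vector, rad) and "tvec" (3), from world to camera coordinates, as OpenCV has them. Camera axes: x right, y down, z forward; pixel columns grow to the right and rows downward; lengths in mm; the calibration is good to about 2 mm. A picture is of the moment at which its call begins. camera_info takes no time and is no camera call.
- manip.finish_job(): hands the job in, once; it reports no verdict.
The state is a dict: "time": time; "joint_pos": joint angles; "joint_velocities": joint speeds; "joint_torque": joint torques, N m; "ee_pos": TCP position; "tcp_rot": TCP orientation; "wrist_force": force on the tool from outside, world axes, zero at the start; "wrist_torque": the same for the moment, N m; "gripper_width": finger opening in mm.
Only numpy, scipy, OpenCV 4.12 (cv2) and the standard library are available. Lean on these libraries where they do the work, as an engineer would, in place of code of your own. Each camera call takes 0.05 s, during which the arm holds its last target.

## Working session

There is one attempt and no reset: what is moved stays moved. The work goes in short steps, Python scripts to look and compute and a tool call to move; the robot and the scene stay as the last step left them, time stands still between calls to the robot, and variables do not carry over. Pictures are saved under pics/ and viewed, and the job is handed in when it is done.

Besides the shell and the picture viewer there is one more tool, called after "Call:" in YAML: its name, and indented under it one key for each argument. send_rows: Moves the arm, as the interface text tells. Its arguments: {"type":"object","properties":{"motion":{"type":"string"},"newtons":{"type":"number"}},"required":["motion"]}

```bash
ls; mkdir -p pics
cat > h.py <<'E'
import numpy as np, cv2
from workcell import manip, camera, camera_info
def info(n):
    c=camera_info(n); R=cv2.Rodrigues(np.array(c['rvec'],float))[0]; return c,R,np.array(c['tvec'],float).ravel()
def ray(n,u,v):
    c,R,t=info(n); x=(u-c['cx'])/c['fx']; y=(v-c['cy'])/c['fy']
    rd=np.hypot(x,y); r=rd
    for _ in range(50): r=rd/(1+c['k1']*r*r)
    s=r/rd if rd>0 else 1
    d=R.T@np.array([x*s,y*s,1]); return -R.T@t,d
def at(n,u,v,z):
    o,d=ray(n,u,v); return o+d*(z-o[2])/d[2]
def px(n,p):
    c,R,t=info(n); q=R@np.array(p,float)+t; a=q[:2]/q[2]; a=a*(1+c['k1']*(a@a)); return np.array([c['cx']+c['fx']*a[0],c['cy']+c['fy']*a[1]])
def snap(tag,names=('top','side')):
    o={}
    for n in names:
        im=camera(n); cv2.imwrite(f'pics/{tag}_{n}.png',im); o[n]=im
    return o
E
python3 - <<'E'
from h import *
for n in ('top','side'):
    c,R,t=info(n); print(n,c, 'pos',-R.T@t)
snap('s0'); print(manip.get_obs())
E
```

```text
pics
top {'fx': 475.72534932838096, 'fy': 475.72534932838096, 'cx': 320.98173298267074, 'cy': 245.9988483297049, 'k1': -0.11089580243209203, 'rvec': array([ 2.09974156, -2.13593207,  0.18554538]), 'tvec': array([   6.97987436,  593.50929294, 1090.69141663])} pos [ 380.4529313   -15.22254159 1181.91945879]
side {'fx': 547.9996741265473, 'fy': 547.9996741265473, 'cx': 317.5030270331938, 'cy': 233.26389019937642, 'k1': -0.14646889084261422, 'rvec': array([ 0.70976897, -2.68365808,  0.98951921]), 'tvec': array([ 524.58280329,  302.11940209, 1275.40623505])} pos [ 137.1710979   775.26051674 1171.87010206]
{'time': 0.1, 'joint_pos': array([ 1.11638815,  0.43512693,  0.02491929,  1.57400201, -0.01162735,
        1.13399886, -0.07507255]), 'joint_velocities': array([-0.00061426, -0.00156115, -0.00117867, -0.00242493, -0.00014477,
        0.0001936 , -0.00030214]), 'joint_torque': array([ 4.38361225e-03, -6.71758533e+01,  1.02881938e+00, -3.16899133e+01,
        1.58215652e-02,  7.35636946e-03,  1.33071111e-05]), 'ee_pos': array([ 215.20536618, -586.29856088,  230.62177819]), 'tcp_rot': array([ 3.14151384e+00,  1.38861272e-03, -1.21899245e+00]), 'wrist_force': array([0.19571282, 0.0929023 , 0.40331565]), 'wrist_torque': array([-0.03513592, -0.0063043 ,  0.01876146]), 'gripper_width': 85.83800031706583}
```

View pics/s0_top.png

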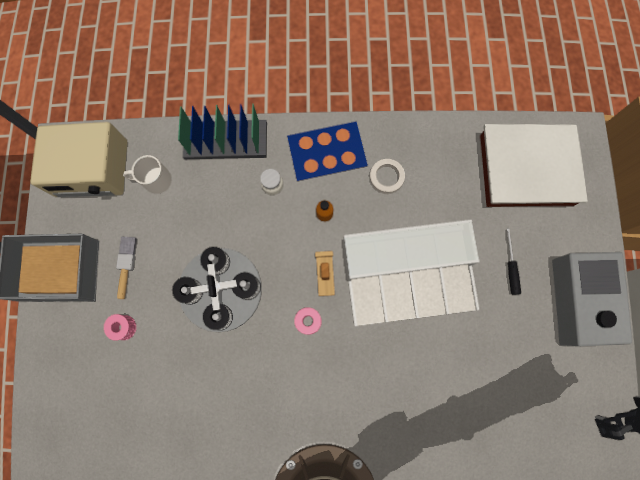

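View pics/s0_side.png

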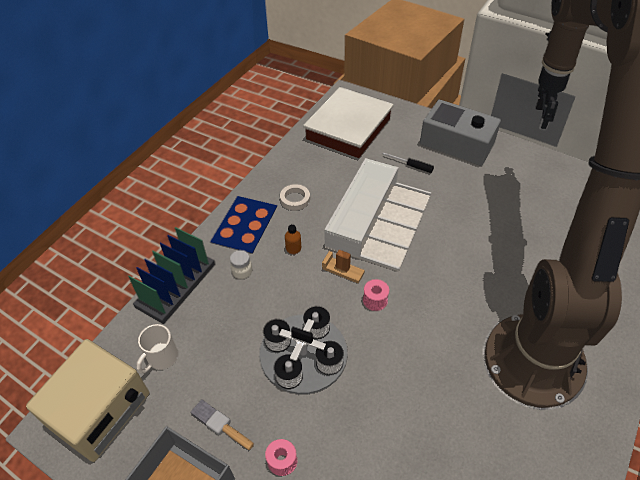

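The top view shows the stand at (217,289) with four black reels: (213,260), (185,290), (245,285) and (216,317). The rack is at (412,273), its bays opening toward the robot, and the pusher is at (325,273). The pink rings at (308,321) and (118,327) are look-alikes to leave alone. I'll take close crops next.

Run:
```python
import cv2
a=cv2.imread('pics/s0_top.png'); b=cv2.imread('pics/s0_side.png')
cv2.imwrite('pics/c1.png',cv2.resize(a[235:345,160:275],None,fx=5,fy=5,interpolation=cv2.INTER_CUBIC))
cv2.imwrite('pics/c2.png',cv2.resize(a[210:340,290:490],None,fx=4,fy=4,interpolation=cv2.INTER_CUBIC))
cv2.imwrite('pics/c3.png',cv2.resize(b[290:400,250:360],None,fx=5,fy=5,interpolation=cv2.INTER_CUBIC))
cv2.imwrite('pics/c4.png',cv2.resize(b[150:310,310:440],None,fx=3.7,fy=3.7,interpolation=cv2.INTER_CUBIC))
```

```text
(no output)
```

View pics/c1.png

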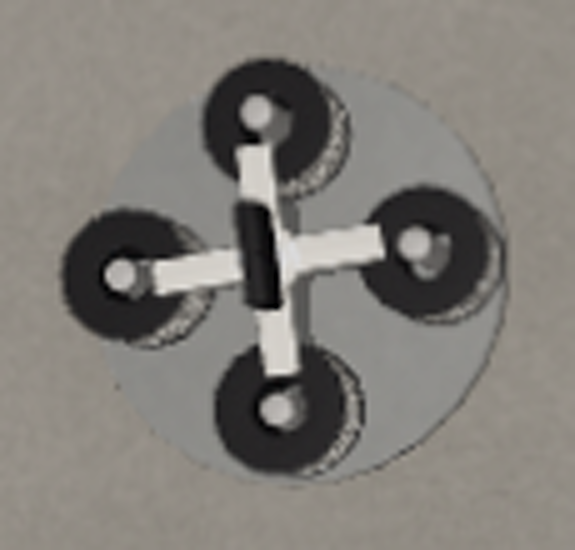

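View pics/c2.png

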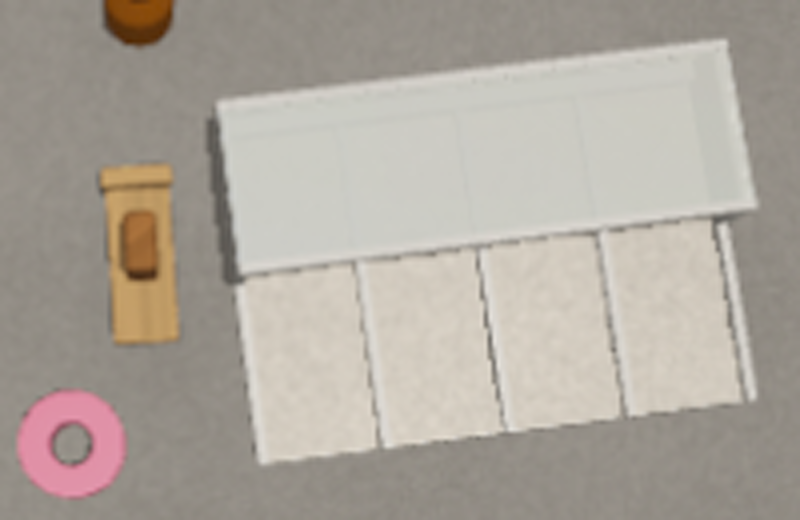

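View pics/c3.png

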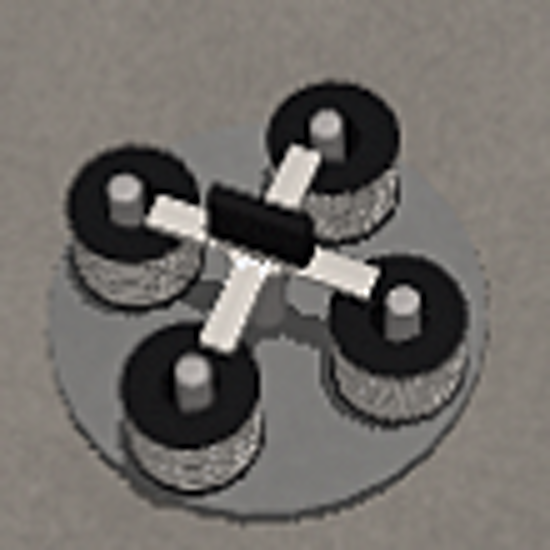

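View pics/c4.png

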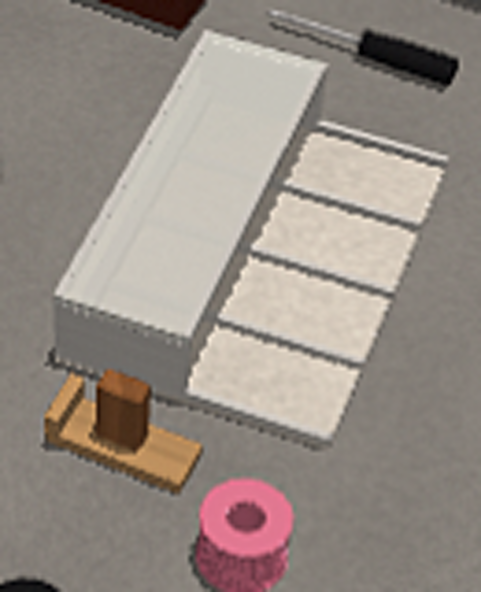

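```bash
cat > m.py <<'E'
from h import *
from scipy.optimize import least_squares
def T(p): return (160+p[0]/5,235+p[1]/5)
def S(p): return (250+p[0]/5,290+p[1]/5)
pt=[(256,110),(122,273),(277,407),(415,244)]; ps=[(327,127),(125,197),(193,375),(403,302)]
for a in pt: print('top post',at('top',*T(a),74)[:2])
print('--')
for a in ps: print('side post',at('side',*S(a),74)[:2])
P=np.array([at('top',*T(a),74)[:2] for a in pt]); print(P.mean(0))
Q=np.array([at('side',*S(a),74)[:2] for a in ps]); print(Q.mean(0))
for A in (P,Q):print('dirs',np.degrees(np.arctan2(*(A-A.mean(0)).T[::-1])))
# rack
def T2(p): return (290+p[0]/4,210+p[1]/4)
def S2(p): return (310+p[0]/3.7,150+p[1]/3.7)
for nm,l in (('board',[(240,274),(756,207),(218,101),(727,40)]),):
  for a in l: print(nm,at('top',*T2(a),76)[:2])
for a in [(190,338),(326,65),(57,297),(205,30)]: print('side board',at('side',*S2(a),76)[:2])
print('front floor z6 L',at('top',*T2((262,464)),6)[:2],'rails14 L', at('top',*T2((262,464)),14)[:2],'R',at('top',*T2((754,400)),14)[:2])
for a in [(383,447),(507,432),(628,416)]: print('rail front',at('top',*T2(a),14)[:2])
for a in [(333,438),(364,361),(392,293),(417,227),(446,158)]: print('side rail front',at('side',*S2(a),14)[:2])
# pusher
print('pusher grip top', [at('top',*T2(a),74)[:2] for a in [(126,213),(153,210),(158,264),(130,268)]])
print('side grip top', [at('side',*S2(a),74)[:2] for a in [(98,378),(116,371),(151,386),(132,396)]])
print('tail top z14',[at('top',*T2(a),14)[:2] for a in [(115,342),(178,338)]])
print('head', [at('top',*T2(a),34)[:2] for a in [(101,170),(172,165)]],[at('top',*T2(a),48)[:2] for a in [(101,170),(172,165)]])
print('side tail',[at('side',*S2(a),14)[:2] for a in [(178,488),(202,452)]])
E
python3 m.py
```

```text
top post [568.21245029 258.5419983 ]
top post [491.15650375 321.04169648]
top post [427.60105892 245.38033055]
top post [503.07589897 181.24689901]
--
side post [501.53921232 188.03430157]
side post [563.71660161 266.9888868 ]
side post [488.32990478 328.89995338]
side post [425.37859989 251.36607282]
[497.51147798 251.55273109]
[494.74107965 258.82230364]
dirs [   5.64573007   95.22533554 -174.95443091  -85.47470502]
dirs [ -84.514417      6.7522873    95.22725207 -173.86445917]
board [511.18184969 -69.94413228]
board [ 544.80822911 -377.30599597]
board [614.64261642 -59.65155559]
board [ 646.73068878 -367.5014898 ]
side board [509.88962819 -65.03691097]
side board [ 543.56144921 -370.94085222]
side board [610.41906777 -52.70843814]
side board [ 646.5800804  -361.16677518]
front floor z6 L [402.3543054  -83.87025508] rails14 L [402.20530626 -83.40323184] R [ 434.03459053 -387.76025494]
rail front [ 410.99092545 -157.31269192]
rail front [ 418.38789757 -233.5019292 ]
rail front [ 426.30631328 -308.59042783]
side rail front [399.27917465 -79.42679184]
side rail front [ 408.7150986 -155.5024408]
side rail front [ 417.0495196  -227.13140346]
side rail front [ 427.0282228  -300.05028936]
side rail front [ 435.99395048 -382.345748  ]
pusher grip top [array([548.71298068,  -3.92605113]), array([550.2130746 , -19.84820876]), array([518.17355424, -22.18512593]), array([516.10547516,  -5.7474284 ])]
side grip top [array([549.85286651,  -3.21423352]), array([541.92087261, -14.79907601]), array([514.46703035, -14.87052727]), array([521.79234102,  -0.69902861])]
tail top z14 [array([477.93000833,   4.71217538]), array([479.71887511, -33.96778925])]
head [array([581.68526026,  11.36766229]), array([584.0014377 , -32.16852526])] [array([579.23103528,  11.04336875]), array([581.51896467, -31.96185243])]
side tail [array([476.05571908,  13.55503008]), array([475.5655327 , -22.68284827])]
```

The cameras differ by a few mm, so I'll use the gripper as a reference to correct them. I'm moving toward the stand now.

Call:
send_rows:
  motion: "100 140 40 0 0 -7 85;100 140 40 0 0 -15 85;200 260 40 0 0 -15 85;200 260 40 0 0 -15 85;200 260 40 0 0 -15 85;280 400 40 0 0 -15 85;280 400 40 0 0 -15 85;280 400 40 0 0 -15 85;280 400 40 0 0 -15 85;280 400 40 0 0 -15 85;280 560 30 0 0 -15 85;280 560 30 0 0 -15 85;280 560 30 0 0 -15 85;280 560 30 0 0 -15 40;280 840 0 0 0 -15 20;280 840 0 0 0 -15 20;280 840 0 0 0 -15 0;280 840 0 0 0 -15 0;280 840 0 0 0 -15 0;280 840 0 0 0 -15 0"
  newtons: 40

```text
time: 1.77
ee_pos: [491.8, 165.6, 238.8]
tcp_rot: [3.141, 0.001, -1.481]
wrist_force: [0.3, 0.0, -0.3]
gripper_width: 0.5
```

Call:
send_rows:
  motion: "-10 -60 -80 0 0 0 0;-10 -70 -130 0 0 0 0;-10 -70 -150 0 0 0 0;-10 -70 -150 0 0 0 0;-10 -70 -150 0 0 0 0;-10 -70 -150 0 0 0 0;-10 -70 -150 0 0 0 0;-10 -70 -150 0 0 0 0"

```text
time: 2.43
ee_pos: [483.6, 97.3, 91.2]
tcp_rot: [-3.138, 0.002, -1.48]
wrist_force: [-0.7, 0.3, -0.1]
gripper_width: -0.1
```

Run:
```python
from h import *
o=manip.get_obs();print(o['ee_pos'],o['time'])
im=snap('t1')
for n in im:
    p=px(n,o['ee_pos']); print(n,p)
    u,v=map(int,p); c=im[n][v-40:v+40,u-50:u+50].copy()
    np.savez(f'pics/{n}.npz',u=u,v=v)
    c=cv2.resize(c,None,fx=7,fy=7,interpolation=cv2.INTER_CUBIC)
    q=((p-[u-50,v-40])+.5)*7-.5
    cv2.drawMarker(c,tuple(int(round(a)) for a in q),(0,0,255),cv2.MARKER_CROSS,14,1)
    cv2.imwrite(f'pics/t1c_{n}.png',c); print(u-50,v-40)
```

```text
[483.63009794  97.27891058  91.19887836] 2.4333
top [277.86166717 290.86879188]
227 250
side [340.65385593 286.64404904]
290 246
```

View pics/t1c_top.png

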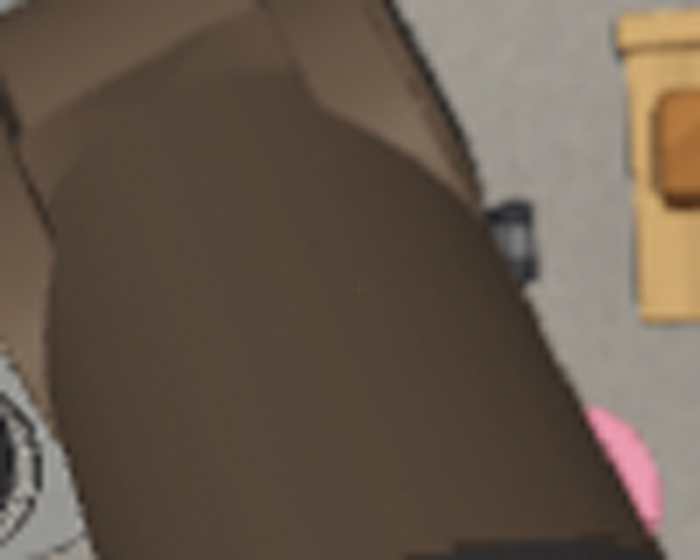

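View pics/t1c_side.png

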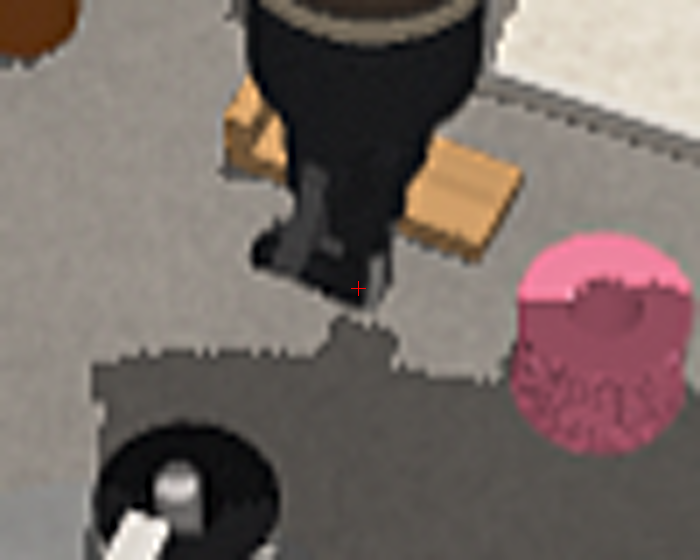

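Run:
```python
from h import *
p=np.array([483.63,97.28,91.2]); yaw=-1.48; x=np.array([np.cos(yaw),np.sin(yaw),0]); y=np.array([np.sin(yaw),-np.cos(yaw),0])
im=cv2.imread('pics/t1_side.png')
for z in (0,):
  for a in (-14.5,0,14.5):
    for b in (-11,11):
      q=px('side',p+a*x+b*y+[0,0,z]); print(a,b,((q-[290,246])+.5)*7-.5)
```

```text
-14.5 -11 [311.25843273 308.49615865]
-14.5 11 [370.46262343 330.16461432]
0 -11 [328.18641707 276.83375466]
0 11 [387.09166061 298.22364261]
14.5 -11 [344.89976472 245.55726556]
14.5 11 [403.50715758 266.67357155]
```

Run:
```python
from h import *
p=np.array([215.2,-586.3,230.62]); yaw=-1.219; x=np.array([np.cos(yaw),np.sin(yaw),0]); y=np.array([np.sin(yaw),-np.cos(yaw),0])
for n in('top','side'):
  im=cv2.imread(f'pics/s0_{n}.png'); q=px(n,p); u0=int(min(q[0]-40,640-80)); v0=int(q[1]-40)
  c=cv2.resize(im[v0:v0+80,u0:u0+80],None,fx=7,fy=7,interpolation=cv2.INTER_CUBIC)
  for a in (-57,-43,43,57):
    for b in (-11,11):
      r=px(n,p+a*x+b*y+[0,0,13]); r=((r-[u0,v0])+.5)*7-.5
      cv2.drawMarker(c,tuple(int(round(t)) for t in r),(0,0,255),cv2.MARKER_CROSS,12,1)
  cv2.imwrite(f'pics/s0g_{n}.png',c)
```

```text
(no output)
```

View pics/s0g_top.png

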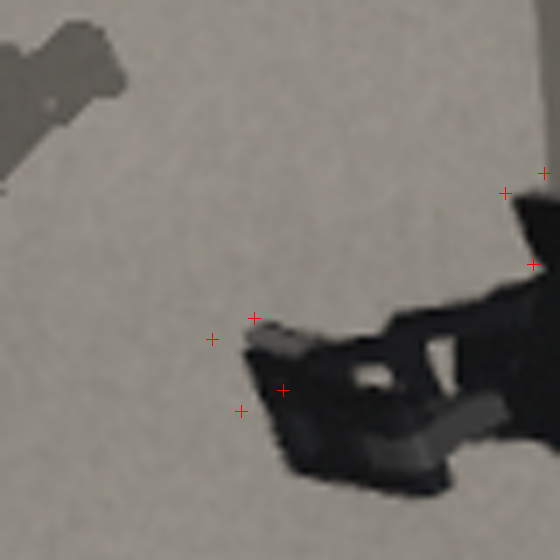

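View pics/s0g_side.png

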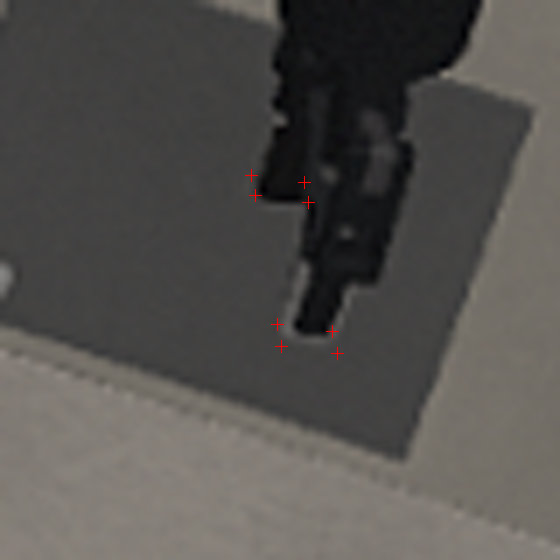

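Call:
send_rows:
  motion: "0 0 40 0 0 0 40;0 0 60 0 0 0 40;0 0 60 0 0 0 40;13 159 60 0 0 0 40;13 159 60 0 0 0 40;13 159 60 0 0 0 40;13 159 60 0 0 0 40;13 159 60 0 0 0 40;13 159 60 0 0 0 40;13 159 60 0 0 0 40;13 159 60 0 0 0 40"
  newtons: 20

```text
time: 3.45
ee_pos: [496.6, 254.5, 151.2]
tcp_rot: [-3.138, 0.001, -1.482]
wrist_force: [1.0, -1.1, 0.8]
gripper_width: 39.8
```

Run:
```python
from h import *
o=manip.get_obs();print(o['ee_pos'],o['time'],o['wrist_force'])
im=snap('t2')
for n,(u,v) in (('top',(160,235)),('side',(230,270))):
    c=cv2.resize(im[n][v:v+110,u:u+140],None,fx=5,fy=5,interpolation=cv2.INTER_CUBIC)
    cv2.imwrite(f'pics/t2c_{n}.png',c)
```

```text
[496.57906678 254.51044743 151.20364559] 3.45 [ 0.99649896 -1.13592546  0.84915119]
```

View pics/t2c_side.png

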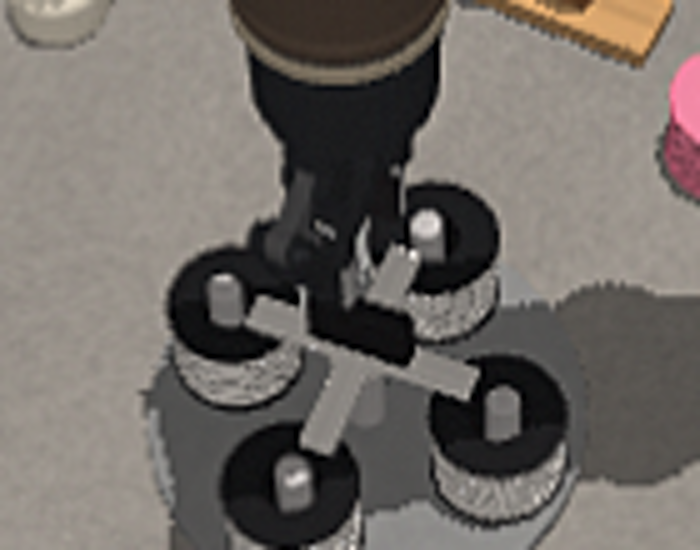

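Call:
send_rows:
  motion: "0 2 -30 0 0 0 40;0 2 -60 0 0 0 40;0 2 -71 0 0 0 40;0 2 -71 0 0 0 40;0 2 -71 0 0 0 40;0 2 -71 0 0 0 40;0 2 -71 0 0 0 30"

```text
time: 4.13
ee_pos: [497.6, 256.9, 81.7]
tcp_rot: [-3.135, 0.003, -1.482]
wrist_force: [0.1, 0.1, -0.3]
gripper_width: 30.3
```

Call:
send_rows:
  motion: "0 0 0 0 0 0 25;0 0 0 0 0 0 22;0 0 0 0 0 0 20;0 0 0 0 0 0 20"

```text
time: 4.47
ee_pos: [497.8, 257.0, 82.1]
tcp_rot: [-3.135, 0.003, -1.483]
wrist_force: [0.0, 0.1, -0.1]
gripper_width: 20.3
```

Call:
send_rows:
  motion: "0 0 0 0 0 0 17;0 0 0 0 0 0 16;0 0 0 0 0 0 16"

```text
time: 4.72
ee_pos: [497.8, 256.1, 82.1]
tcp_rot: [-3.135, 0.001, -1.483]
wrist_force: [-0.2, -4.7, 1.8]
gripper_width: 15.8
```

Call:
send_rows:
  motion: "0 -2 -2 0 0 0 16;0 -2 -2 0 0 0 13;0 -2 -2 0 0 0 13;0 -2 -2 0 0 0 13"

```text
time: 5.05
ee_pos: [497.9, 254.5, 80.0]
tcp_rot: [-3.135, 0.002, -1.483]
wrist_force: [1.3, 1.4, -2.2]
gripper_width: 13.0
```

Call:
send_rows:
  motion: "0 0 0 0 0 0 8;0 0 0 0 0 0 8;0 0 0 0 0 0 8;0 0 0 0 0 0 8"

```text
time: 5.38
ee_pos: [497.8, 254.5, 79.9]
tcp_rot: [-3.135, 0.002, -1.483]
wrist_force: [-0.3, -0.9, 0.5]
gripper_width: 11.9
```

Call:
send_rows:
  motion: "0 0 0 0 0 0 8;0 0 0 0 0 7 8;0 0 0 0 0 14 8;0 0 0 0 0 21 8;0 0 0 0 0 28 8;0 0 0 0 0 35 8;0 0 0 0 0 41 8;0 0 0 0 0 45 8;0 0 0 0 0 45 8;0 0 0 0 0 45 8;0 0 0 0 0 45 8"
  newtons: 40

```text
time: 6.3
ee_pos: [497.7, 254.4, 80.0]
tcp_rot: [-3.135, 0.002, -0.7]
wrist_force: [-0.5, -0.7, 2.6]
gripper_width: 11.2
```

Call:
send_rows:
  motion: "0 0 0 0 0 0 30;0 0 0 0 0 0 40;0 0 40 0 0 0 40;0 0 80 0 0 0 40;0 0 100 0 0 -7 60;0 -150 100 0 0 -14 85;0 -150 100 0 0 -21 85;0 -150 100 0 0 -28 85;0 -150 100 0 0 -35 85;0 -150 100 0 0 -45 85;0 -150 100 0 0 -45 85;0 -150 100 0 0 -45 85"

```text
time: 7.3
ee_pos: [497.8, 104.0, 180.2]
tcp_rot: [-3.135, 0.002, -1.489]
wrist_force: [-0.8, -0.8, -0.7]
gripper_width: 84.8
```

Run:
```python
from h import *
o=manip.get_obs();print(o['ee_pos'],o['time'],o['wrist_force'],o['tcp_rot'])
im=snap('t3')
for n,(u,v) in (('top',(160,235)),('side',(230,280))):
    c=cv2.resize(im[n][v:v+110,u:u+140],None,fx=5,fy=5,interpolation=cv2.INTER_CUBIC)
    cv2.imwrite(f'pics/t3c_{n}.png',c)
```

```text
[497.82348063 103.98160549 180.15289275] 7.3 [-0.83517687 -0.77064414 -0.70297789] [-3.13477428e+00  1.90289286e-03 -1.48941086e+00]
```

View pics/t3c_side.png

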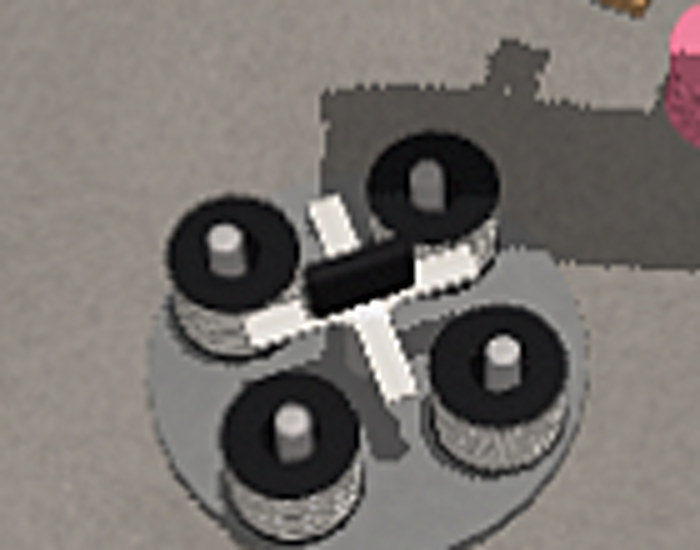

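View pics/t3c_top.png

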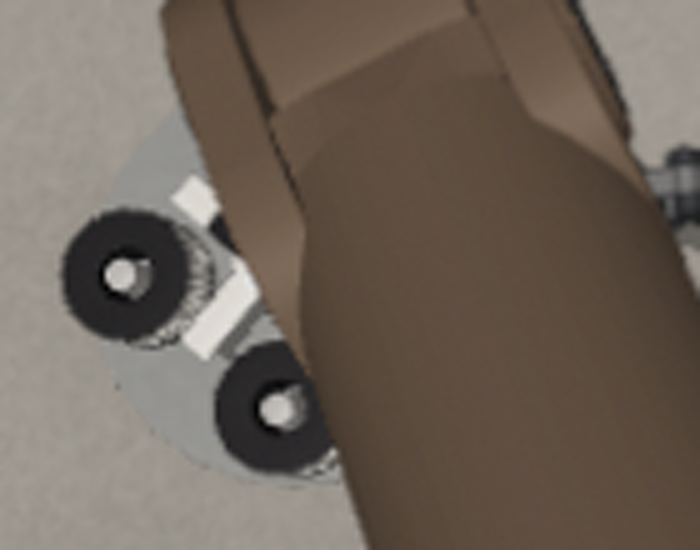

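Run:
```python
import cv2
a=cv2.imread('pics/s0_top.png')
cv2.imwrite('pics/r1.png',cv2.resize(a[258:328,343:418],None,fx=8,fy=8,interpolation=cv2.INTER_CUBIC))
cv2.imwrite('pics/r2.png',cv2.resize(a[255:320,408:483],None,fx=8,fy=8,interpolation=cv2.INTER_CUBIC))
b=cv2.imread('pics/s0_side.png')
cv2.imwrite('pics/r3.png',cv2.resize(b[178:272,358:434],None,fx=6,fy=6,interpolation=cv2.INTER_CUBIC))
```

```text
(no output)
```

View pics/r1.png

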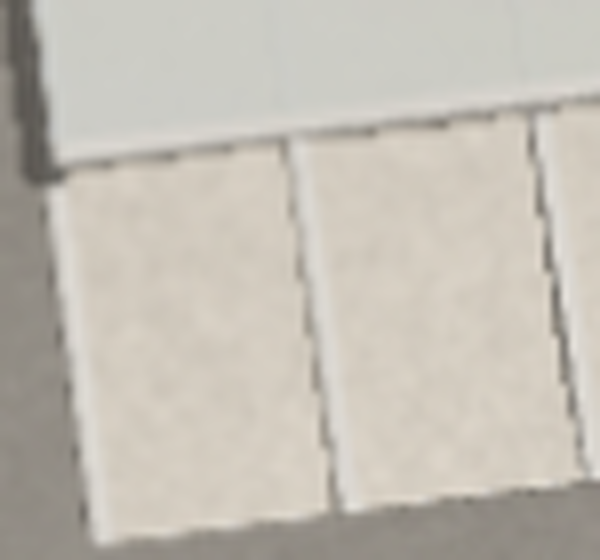

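View pics/r2.png

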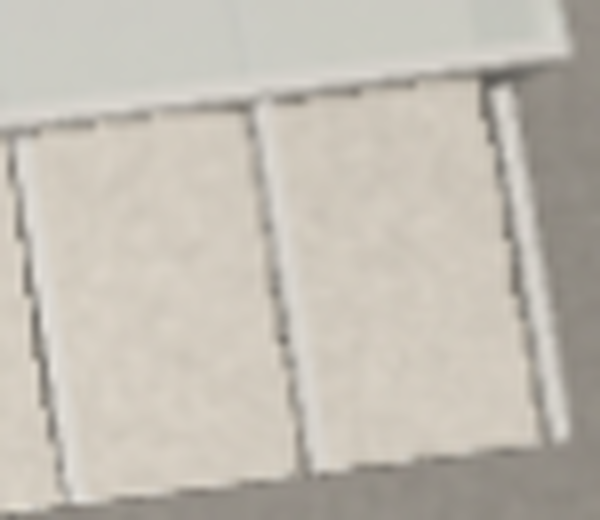

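View pics/r3.png

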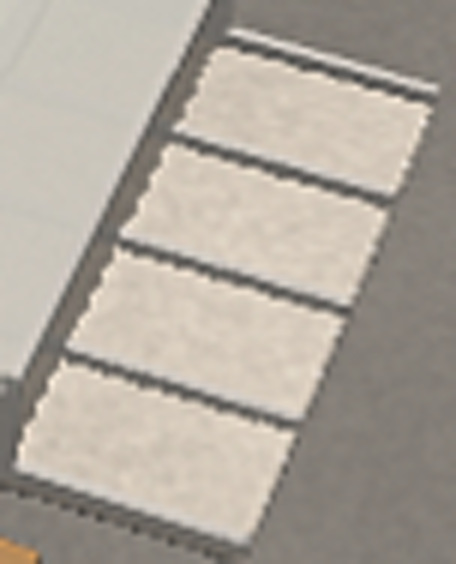

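```bash
cat > rk.py <<'E'
from h import *
from scipy.optimize import least_squares
t=lambda p,o:(np.array(p)+.5)/8-.5+o
o1=np.array([343,258]);o2=np.array([408,255]);o3=np.array([358,178])
obs=[((-75,152,14),t((103,540),o1)),((-75,76,14),t((350,511),o1)),((-75,0,14),t((75,500),o2)),((-75,-76,14),t((312,472),o2)),((-75,-152,14),t((563,440),o2)),((35,155,76),t((53,165),o1)),((35,-155,76),t((572,55),o2))]
s=lambda p:(np.array(p)+.5)/6-.5+o3
obs2=[((-75,155,14),s((245,538))),((-75,-155,14),s((437,88))),((35,155,76),np.array([310+190/3.7,150+338/3.7])),((35,-155,76),np.array([310+326/3.7,150+65/3.7]))]
def W(p,q): c,s_=np.cos(p[2]),np.sin(p[2]); return np.array([p[0]+c*q[0]-s_*q[1],p[1]+s_*q[0]+c*q[1],q[2]])
for n,ob in (('top',obs),('side',obs2)):
    r=least_squares(lambda p:np.concatenate([px(n,W(p,q))-u for q,u in ob]),[480,-220,.1])
    print(n,r.x[:2],np.degrees(r.x[2])); print(np.round(r.fun.reshape(-1,2),1).tolist())
E
python3 rk.py
```

```text
top [ 494.30807549 -226.26205943] 5.983330123430016
[[-0.2, 0.2], [-0.1, -0.0], [0.0, 0.4], [0.8, -0.1], [-0.5, -0.2], [0.2, -0.4], [-0.3, 0.1]]
side [ 493.81510898 -223.48906076] 6.358043196156097
[[0.3, 1.2], [0.4, -0.3], [-0.4, -0.4], [-0.3, -0.8]]
```

Call:
send_rows:
  motion: "-70 40 -20 0 0 0 85;-70 80 -30 0 0 0 85;-70 120 -30 0 0 1 85;-70 144 -30 0 0 1 85;-70 144 -60 0 0 1 85;-70 144 -90 0 0 1 85;-70 144 -120 0 0 1 85;-70 144 -140 0 0 1 85;-70 144 -152 0 0 1 85;-70 144 -152 0 0 1 85;-70 144 -152 0 0 1 85;-70 144 -152 0 0 1 85"

```text
time: 8.4
ee_pos: [428.1, 249.5, 28.8]
tcp_rot: [-3.134, 0.003, -1.464]
wrist_force: [-0.5, -0.5, -0.4]
gripper_width: 85.2
```

Call:
send_rows:
  motion: "0 0 0 0 0 0 60;0 0 0 0 0 0 60;0 0 0 0 0 0 60;0 0 0 0 0 0 60;0 0 0 0 0 0 60"
  newtons: 40

```text
time: 8.82
ee_pos: [428.9, 250.2, 30.2]
tcp_rot: [-3.132, 0.004, -1.464]
wrist_force: [0.1, 0.2, 8.4]
gripper_width: 62.2
```

Call:
send_rows:
  motion: "0 0 20 0 0 0 60;0 0 50 0 0 0 60;0 0 85 0 0 0 60;0 0 110 0 0 0 60;0 0 110 0 0 0 60;0 0 110 0 0 0 60;0 0 110 0 0 0 60"

```text
time: 9.4
ee_pos: [428.6, 249.6, 139.7]
tcp_rot: [-3.132, 0.003, -1.464]
wrist_force: [-0.9, 1.0, -2.8]
gripper_width: 62.2
```

Run:
```python
from h import *
o=manip.get_obs();print(o['ee_pos'],o['time'],o['wrist_force'],o['tcp_rot'])
im=snap('t4')
```

```text
[428.55750169 249.56802205 139.71362492] 9.4 [-0.90911835  1.02982209 -2.84125257] [-3.13213739  0.00327199 -1.46399495]
```

View pics/t4_side.png

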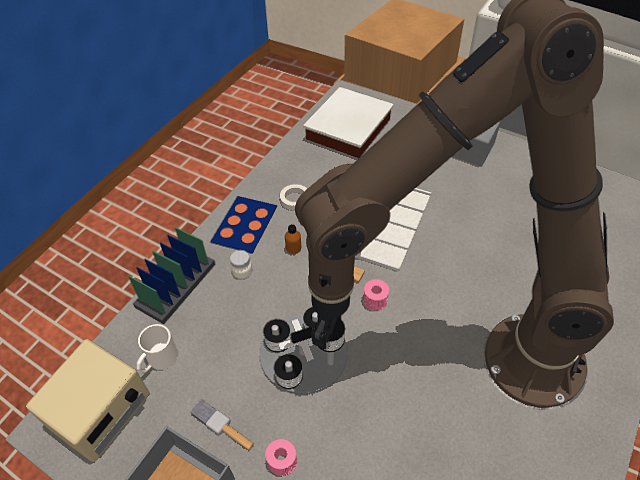

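Call:
send_rows:
  motion: "0 -30 0 0 0 0 60;5 -600 0 0 0 0 60;10 -600 0 0 0 0 60;15 -600 0 0 0 0 60;20 -600 0 0 0 0 60;25 -592 0 0 0 0 60;30 -592 0 0 0 0 60;35 -592 0 0 0 0 60;40 -592 0 0 0 0 60;40 -592 0 0 0 0 60;40 -592 0 0 0 0 60;40 -592 0 0 0 0 60;40 -592 0 0 0 0 60;40 -592 0 0 0 0 60;40 -592 0 0 0 0 60;40 -592 0 0 0 0 60;40 -592 -40 0 0 0 60;40 -592 -60 0 0 0 60;40 -592 -60 0 0 0 60;40 -592 -60 0 0 0 60"

```text
time: 11.17
ee_pos: [466.9, -341.3, 77.2]
tcp_rot: [-3.137, 0.006, -1.463]
wrist_force: [0.6, -0.4, -1.8]
gripper_width: 61.8
```

Run:
```python
from h import *
o=manip.get_obs();print(o['ee_pos'],o['time'],o['wrist_force'],o['tcp_rot'])
im=snap('t5')
c=cv2.resize(im['side'][110:230,340:480],None,fx=5,fy=5,interpolation=cv2.INTER_CUBIC); cv2.imwrite('pics/t5c.png',c)
c=cv2.resize(im['top'][215:335,390:530],None,fx=5,fy=5,interpolation=cv2.INTER_CUBIC); cv2.imwrite('pics/t5d.png',c)
```

```text
[ 466.92584942 -341.33732821   77.23574238] 11.1667 [ 0.56038421 -0.39479275 -1.81703707] [-3.13737617  0.00574784 -1.46308122]
```

View pics/t5c.png

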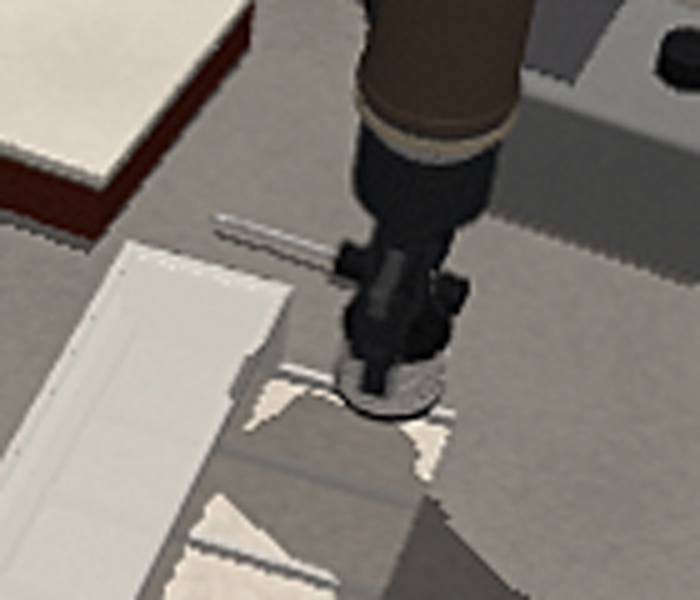

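View pics/t5d.png

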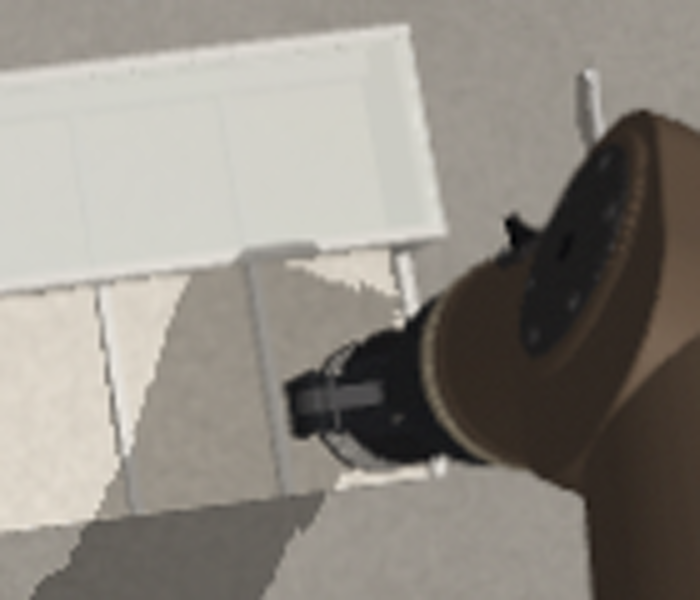

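Call:
send_rows:
  motion: "2 -1 -20 0 0 0 60;2 -1 -38 0 0 0 60;2 -1 -41 0 0 0 60;2 -1 -41 0 0 0 60;2 -1 -41 0 0 0 60"

```text
time: 11.68
ee_pos: [471.5, -343.7, 40.0]
tcp_rot: [-3.132, 0.001, -1.463]
wrist_force: [1.0, -0.3, -1.3]
gripper_width: 61.8
```

```bash
cat > look.py <<'E'
import sys
from h import *
tag=sys.argv[1]
o=manip.get_obs();print(np.round(o['ee_pos'],1),o['time'],np.round(o['wrist_force'],1),np.round(o['tcp_rot'],3),o['gripper_width'])
for a in sys.argv[2:]:
    n,u,v,w,h,f=a.split(','); u,v,w,h,f=int(u),int(v),int(w),int(h),int(f)
    im=camera(n); cv2.imwrite(f'pics/{tag}_{n}_full.png',im)
    cv2.imwrite(f'pics/{tag}_{n}.png',cv2.resize(im[v:v+h,u:u+w],None,fx=f,fy=f,interpolation=cv2.INTER_CUBIC))
E
python3 look.py t6 side,370,160,90,70,8
```

```text
[ 471.5 -343.7   40. ] 11.6833 [ 1.  -0.3 -1.3] [-3.132e+00  1.000e-03 -1.463e+00] 61.79282640426895
```

View pics/t6_side.png

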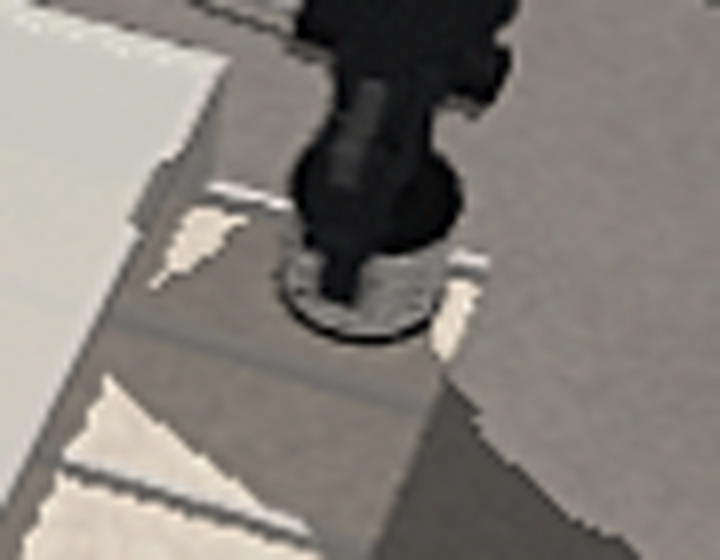

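Run:
```python
from h import *
im=cv2.imread('pics/t6_side_full.png'); u,v,f=370,160,8
c=cv2.resize(im[v:v+70,u:u+90],None,fx=f,fy=f,interpolation=cv2.INTER_CUBIC)
P=lambda p:(((px('side',p)-[u,v])+.5)*f-.5).astype(int)
# image-side frame: actual tool + side bias s
for (dx,dy),col in (((0,0),(0,0,255)),((-2.9,4.4),(0,255,0))):
    pts=np.array([P((471.5+dx+32*np.cos(a),-343.7+dy+32*np.sin(a),21.8)) for a in np.linspace(0,6.28,60)])
    cv2.polylines(c,[pts],True,col,1)
O=np.array([493.8,-223.5]);y=np.radians(6.36);ex=np.array([np.cos(y),np.sin(y)]);ey=np.array([-ex[1],ex[0]])
for yy in (-149,-79,-73,-3):
    a=O-75*ex+yy*ey;b=O+35*ex+yy*ey
    cv2.line(c,tuple(int(t) for t in P((*a,14))),tuple(int(t) for t in P((*b,14))),(255,0,0),1)
cv2.imwrite('pics/t6o.png',c)
```

```text
(no output)
```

View pics/t6o.png

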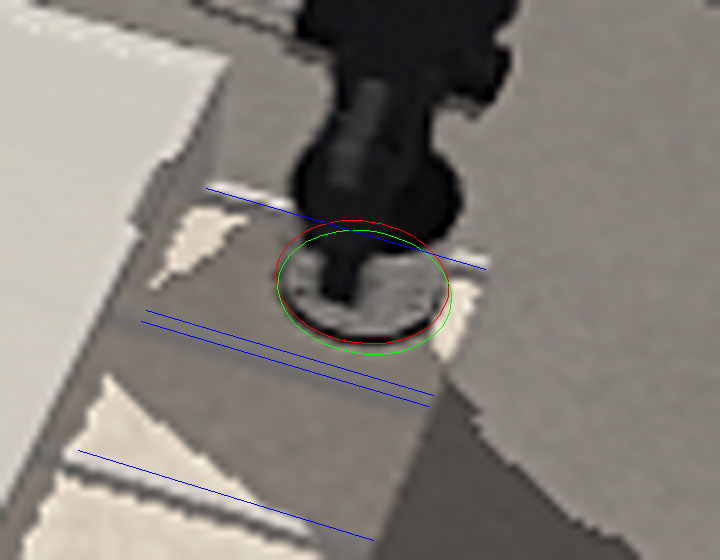

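Call:
send_rows:
  motion: "-1 3 0 0 0 0 60;-1 3 -4 0 0 0 60;-1 3 -8 0 0 0 60;-1 3 -10 0 0 0 60;-1 3 -10 0 0 0 60"

```text
time: 12.15
ee_pos: [470.3, -340.7, 29.6]
tcp_rot: [-3.132, 0.002, -1.463]
wrist_force: [-0.3, 0.3, -2.7]
gripper_width: 61.8
```

Call:
send_rows:
  motion: "0 0 -3 0 0 0 60;0 0 -3 0 0 0 60;0 0 -5 0 0 0 60;0 0 -5 0 0 0 60"

```text
time: 12.48
ee_pos: [470.3, -340.7, 24.4]
tcp_rot: [-3.133, 0.002, -1.463]
wrist_force: [0.7, -0.4, -2.8]
gripper_width: 61.9
```

Call:
send_rows:
  motion: "0 1 0 0 0 0 60;0 2 0 0 0 0 60;0 2 0 0 0 0 60"

```text
time: 12.73
ee_pos: [470.3, -339.0, 24.5]
tcp_rot: [-3.132, 0.001, -1.463]
wrist_force: [0.3, -0.6, -3.6]
gripper_width: 61.7
```

Call:
send_rows:
  motion: "0 -3 0 0 0 0 60;0 -4 0 0 0 0 60;0 -4 0 0 0 0 60"

```text
time: 12.98
ee_pos: [470.2, -343.4, 24.5]
tcp_rot: [-3.132, 0.001, -1.464]
wrist_force: [0.4, -0.4, -2.9]
gripper_width: 62.1
```

Call:
send_rows:
  motion: "0 2 0 0 0 0 60;0 2 -1 0 0 0 60;0 2 -2 0 0 0 60;0 2 -2 0 0 0 60"

```text
time: 13.32
ee_pos: [470.3, -341.2, 24.2]
tcp_rot: [-3.132, 0.001, -1.464]
wrist_force: [-6.6, 3.1, 19.5]
gripper_width: 61.8
```

Call:
send_rows:
  motion: "0 0 0.5 0 0 0 66;0 0 0.5 0 0 0 70;0 0 0.5 0 0 0 76;0 0 0.5 0 0 0 76;0 0 30 0 0 0 76;0 0 70 0 0 0 80;0 0 110 0 0 0 85;0 0 125 0 0 0 85;0 0 125 0 0 0 85"

```text
time: 14.07
ee_pos: [472.7, -342.5, 153.7]
tcp_rot: [-3.126, -0.004, -1.464]
wrist_force: [0.9, 0.1, 0.1]
gripper_width: 84.8
```

```bash
python3 look.py t7 side,310,120,140,160,4 top,330,210,160,130,5
```

```text
[ 472.7 -342.5  153.7] 14.0667 [0.9 0.1 0.1] [-3.126 -0.004 -1.464] 84.80398122239185
```

View pics/t7_side.png

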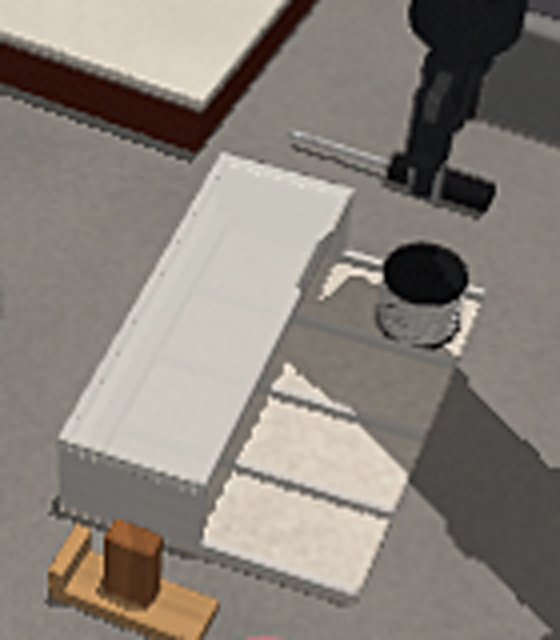

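Call:
send_rows:
  motion: "16 100 5 0 0 0 85;32 200 5 0 0 0 85;48 300 5 0 0 0 85;64 400 5 0 0 0 85;80 500 5 0 0 0 85;95 603 5 0 0 0 85;95 603 5 0 0 0 85;95 603 5 0 0 0 85;95 603 5 0 0 0 85;95 603 5 0 0 0 85;95 603 5 0 0 0 85;95 603 5 0 0 0 85;95 603 5 0 0 0 85;95 603 5 0 0 0 85;95 603 5 0 0 0 85;95 603 5 0 0 0 85;95 603 5 0 0 0 85;95 603 -20 0 0 0 85;95 603 -40 0 0 0 85;95 603 -40 0 0 0 85"

```text
time: 15.83
ee_pos: [562.9, 257.9, 104.4]
tcp_rot: [-3.139, -0.004, -1.466]
wrist_force: [-0.5, -1.6, -0.6]
gripper_width: 85.1
```

```bash
python3 look.py t8 side,230,270,140,120,5
```

```text
[562.9 257.9 104.4] 15.8333 [-0.5 -1.6 -0.6] [-3.139 -0.004 -1.466] 85.05295982983182
```

View pics/t8_side.png

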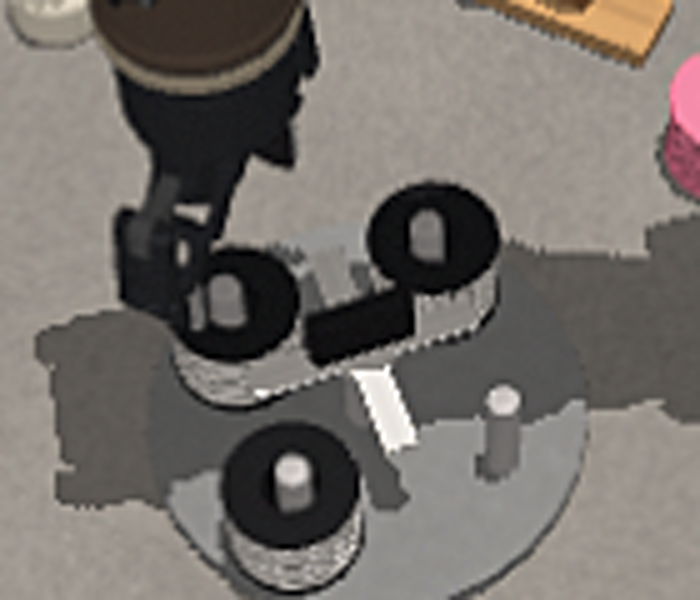

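Call:
send_rows:
  motion: "5 3 -5 0 0 0 85;5 3 -30 0 0 0 85;5 3 -60 0 0 0 85;5 3 -75 0 0 0 85;5 3 -76 0 0 0 85;5 3 -76 0 0 0 85;5 3 -76 0 0 0 85"

```text
time: 16.47
ee_pos: [569.9, 262.0, 32.1]
tcp_rot: [-3.135, -0.003, -1.466]
wrist_force: [0.4, 0.6, -0.3]
gripper_width: 85.0
```

Call:
send_rows:
  motion: "0 0 0 0 0 0 60;0 0 0 0 0 0 60;0 0 0 0 0 0 60;0 0 0 0 0 0 60;0 0 0 0 0 0 60"

```text
time: 16.88
ee_pos: [571.3, 262.4, 34.5]
tcp_rot: [-3.132, -0.002, -1.466]
wrist_force: [-1.2, -2.2, 9.9]
gripper_width: 63.5
```

Call:
send_rows:
  motion: "0 0 20 0 0 0 60;0 0 50 0 0 0 60;0 0 85 0 0 0 60;0 0 110 0 0 0 60;0 0 110 0 0 0 60;0 0 110 0 0 0 60;0 0 110 0 0 0 60"

```text
time: 17.47
ee_pos: [570.9, 261.9, 143.9]
tcp_rot: [-3.133, -0.003, -1.466]
wrist_force: [-0.4, -0.3, -4.5]
gripper_width: 63.7
```

Call:
send_rows:
  motion: "0 -60 0 0 0 0 60;-10 -150 0 0 0 0 60;-30 -250 0 0 0 0 60;-50 -350 0 0 0 0 60;-70 -523 0 0 0 0 60;-70 -523 0 0 0 0 60;-70 -523 0 0 0 0 60;-70 -523 0 0 0 0 60;-70 -523 0 0 0 0 60;-70 -523 0 0 0 0 60;-70 -523 0 0 0 0 60;-70 -523 0 0 0 0 60;-70 -523 0 0 0 0 60;-70 -523 0 0 0 0 60;-70 -523 0 0 0 0 60;-70 -523 -40 0 0 0 60;-70 -523 -60 0 0 0 60;-70 -523 -60 0 0 0 60;-70 -523 -60 0 0 0 60"

```text
time: 19.05
ee_pos: [499.9, -259.2, 82.6]
tcp_rot: [-3.136, 0.0, -1.464]
wrist_force: [1.3, -0.3, -2.9]
gripper_width: 63.3
```

Call:
send_rows:
  motion: "0 -2 -15 0 0 0 60;0 -2 -30 0 0 0 60;0 -2 -40 0 0 0 60;0 -2 -40 0 0 0 60;0 -2 -40 0 0 0 60"

```text
time: 19.47
ee_pos: [500.4, -260.8, 43.2]
tcp_rot: [-3.136, 0.0, -1.463]
wrist_force: [0.6, -0.1, -2.5]
gripper_width: 63.2
```

```bash
python3 look.py t9 side,360,170,90,70,8
```

```text
[ 500.4 -260.8   43.2] 19.4667 [ 0.6 -0.1 -2.5] [-3.136  0.    -1.463] 63.206693100733986
```

View pics/t9_side.png

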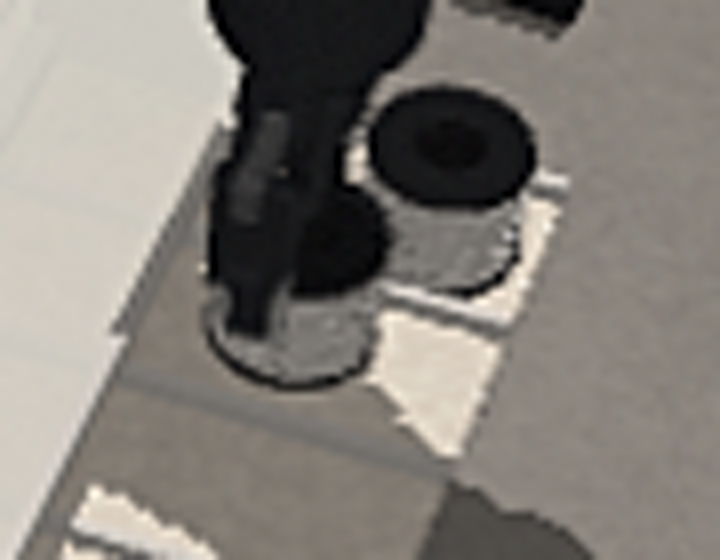

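Call:
send_rows:
  motion: "0 -0.7 -4 0 0 0 60;0 -0.7 -8 0 0 0 60;0 -0.7 -12 0 0 0 60;0 -0.7 -12 0 0 0 60"

```text
time: 19.85
ee_pos: [500.3, -261.6, 31.0]
tcp_rot: [-3.136, 0.0, -1.464]
wrist_force: [0.0, 1.1, -2.5]
gripper_width: 63.5
```

Call:
send_rows:
  motion: "0 0 -1 0 0 0 60;0 0 -2 0 0 0 60;0 0 -3 0 0 0 60;0 0 -3 0 0 0 60"

```text
time: 20.18
ee_pos: [500.1, -261.6, 28.5]
tcp_rot: [-3.136, -0.0, -1.464]
wrist_force: [-2.6, 1.3, 4.7]
gripper_width: 63.6
```

Floor contact came at z=28.5, as predicted. I'll release it there and move on to reel D.

Call:
send_rows:
  motion: "0 0 0.5 0 0 0 66;0 0 0.5 0 0 0 70;0 0 0.5 0 0 0 74;0 0 0.5 0 0 0 74;0 0 30 0 0 0 74;0 0 70 0 0 0 80;0 0 110 0 0 0 85;0 0 125 0 0 0 85;0 0 125 0 0 0 85"

```text
time: 20.93
ee_pos: [502.8, -262.5, 158.2]
tcp_rot: [-3.129, -0.004, -1.464]
wrist_force: [0.4, -0.2, -0.9]
gripper_width: 84.8
```

```bash
python3 look.py t10 side,300,120,160,150,5 top,160,235,140,110,5
```

```text
[ 502.8 -262.5  158.2] 20.9333 [ 0.4 -0.2 -0.9] [-3.129 -0.004 -1.464] 84.8311108365049
```

View pics/t10_side.png

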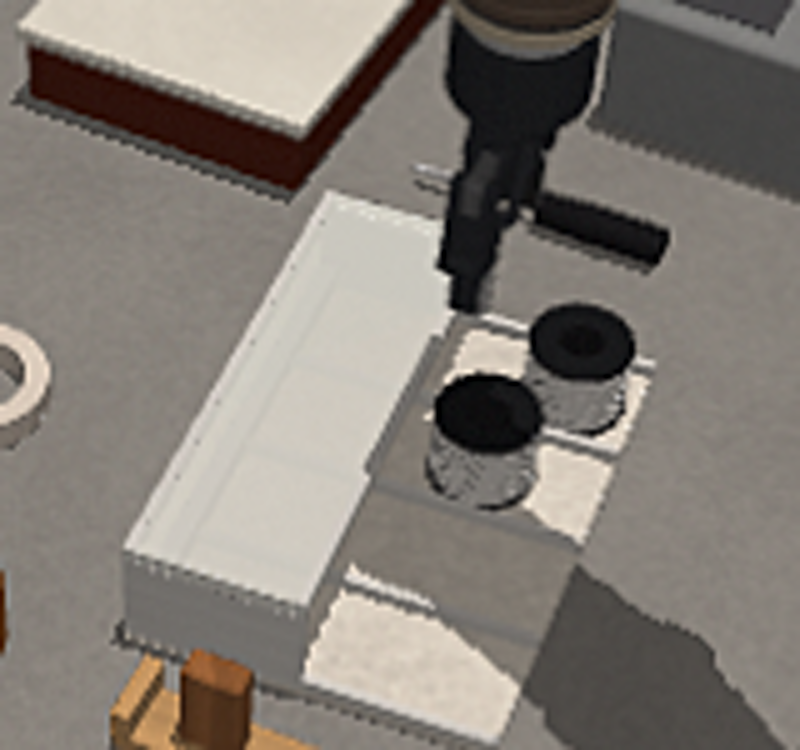

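View pics/t10_top_full.png

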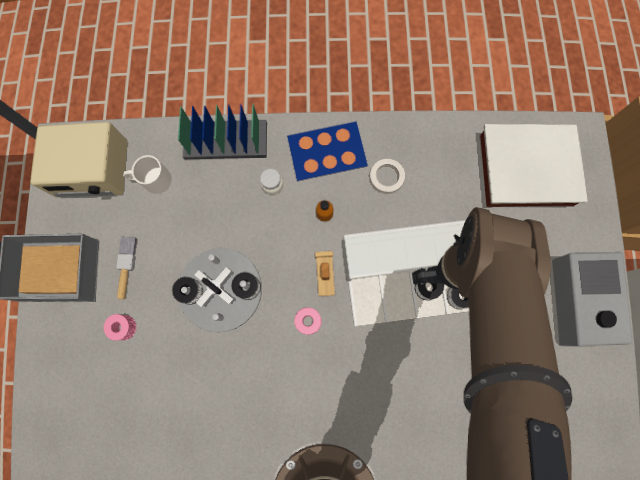

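Call:
send_rows:
  motion: "0 60 0 0 0 7 85;0 100 0 0 0 14 85;0 150 0 0 0 21 85;0 200 0 0 0 28 85;0 250 0 0 0 35 85;0 300 0 0 0 42 85;0 350 0 0 0 49 85;0 400 0 0 0 56 85;0 430 0 0 0 63 85;1 446 0 0 0 70 85;1 446 0 0 0 77 85;1 446 0 0 0 84 85;1 446 0 0 0 89 85;1 446 0 0 0 89 85;1 446 0 0 0 89 85;1 446 -30 0 0 89 85;1 446 -50 0 0 89 85;1 446 -50 0 0 89 85;1 446 -50 0 0 89 85"

```text
time: 22.62
ee_pos: [500.5, 183.4, 103.2]
tcp_rot: [-3.135, 0.002, 0.087]
wrist_force: [0.7, 0.2, -0.4]
gripper_width: 84.8
```

Call:
send_rows:
  motion: "3 0.5 -5 0 0 0 85;3 0.5 -30 0 0 0 85;3 0.5 -60 0 0 0 85;3 0.5 -75 0 0 0 85;3 0.5 -76 0 0 0 85;3 0.5 -76 0 0 0 85;3 0.5 -76 0 0 0 85"

```text
time: 23.2
ee_pos: [504.5, 184.6, 28.6]
tcp_rot: [-3.135, -0.0, 0.087]
wrist_force: [-0.1, 0.0, 0.5]
gripper_width: 84.9
```

Call:
send_rows:
  motion: "0 0 0 0 0 0 60;0 0 0 0 0 0 60;0 0 0 0 0 0 60;0 0 0 0 0 0 60;0 0 0 0 0 0 60"

```text
time: 23.62
ee_pos: [505.5, 185.2, 30.6]
tcp_rot: [-3.134, -0.003, 0.087]
wrist_force: [-1.6, -0.7, 11.8]
gripper_width: 63.3
```

Call:
send_rows:
  motion: "0 0 20 0 0 0 60;0 0 50 0 0 0 60;0 0 85 0 0 0 60;0 0 110 0 0 0 60;0 0 110 0 0 0 60;0 0 110 0 0 0 60;0 0 110 0 0 0 60"

```text
time: 24.2
ee_pos: [505.3, 184.6, 140.4]
tcp_rot: [-3.135, -0.003, 0.086]
wrist_force: [-0.1, 0.6, -2.7]
gripper_width: 62.9
```

Call:
send_rows:
  motion: "0 -40 0 0 0 -7 60;-10 -80 0 0 0 -14 60;-20 -120 0 0 0 -21 60;-30 -160 0 0 0 -28 60;-40 -200 0 0 0 -35 60;-50 -240 0 0 0 -42 60;-53 -280 0 0 0 -49 60;-53 -320 0 0 0 -56 60;-53 -350 0 0 0 -63 60;-53 -375 0 0 0 -70 60;-53 -375 0 0 0 -77 60;-53 -375 0 0 0 -84 60;-53 -375 0 0 0 -89 60;-53 -375 0 0 0 -89 60;-53 -375 0 0 0 -89 60;-53 -375 -40 0 0 -89 60;-53 -375 -60 0 0 -89 60;-53 -375 -60 0 0 -89 60;-53 -375 -60 0 0 -89 60"

```text
time: 25.78
ee_pos: [451.3, -189.9, 79.6]
tcp_rot: [-3.138, -0.001, -1.465]
wrist_force: [-0.4, -0.0, -1.2]
gripper_width: 62.8
```

Call:
send_rows:
  motion: "1 0 -15 0 0 0 60;1 0 -30 0 0 0 60;1 0 -40 0 0 0 60;1 0 -40 0 0 0 60;1 0 -40 0 0 0 60"

```text
time: 26.2
ee_pos: [452.6, -189.9, 40.2]
tcp_rot: [-3.138, -0.002, -1.464]
wrist_force: [-0.1, 0.1, -2.7]
gripper_width: 63.1
```

```bash
python3 look.py t11 side,345,180,90,90,7
```

```text
[ 452.6 -189.9   40.2] 26.2 [-0.1  0.1 -2.7] [-3.138e+00 -2.000e-03 -1.464e+00] 63.11333861835058
```

View pics/t11_side.png

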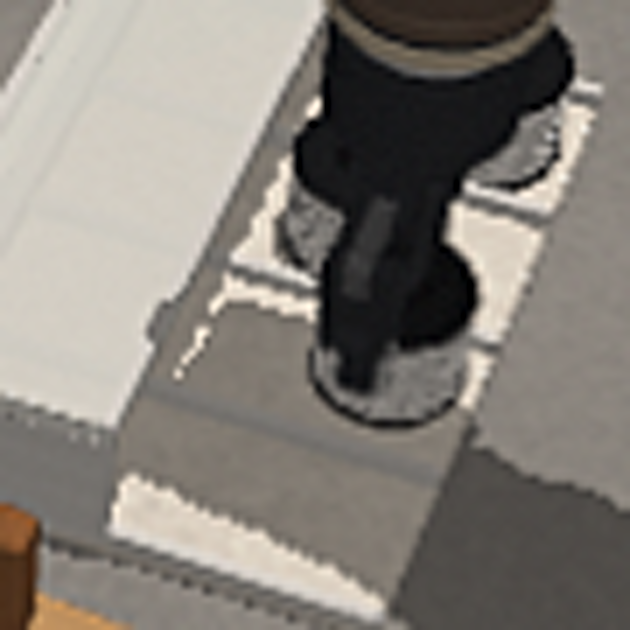

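Call:
send_rows:
  motion: "0 0 -4 0 0 0 60;0 0 -8 0 0 0 60;0 0 -12 0 0 0 60;0 0 -12 0 0 0 60"

```text
time: 26.58
ee_pos: [452.5, -190.0, 27.9]
tcp_rot: [-3.138, -0.002, -1.464]
wrist_force: [-0.4, -0.9, -2.7]
gripper_width: 63.5
```

Call:
send_rows:
  motion: "0 0 -2 0 0 0 60;0 0 -4 0 0 0 60;0 0 -5 0 0 0 60;0 0 -5 0 0 0 60"

```text
time: 26.92
ee_pos: [452.5, -190.0, 24.5]
tcp_rot: [-3.138, -0.003, -1.464]
wrist_force: [-7.7, 2.9, 27.9]
gripper_width: 63.1
```

Call:
send_rows:
  motion: "0 0 0.5 0 0 0 66;0 0 0.5 0 0 0 70;0 0 0.5 0 0 0 74;0 0 0.5 0 0 0 74;0 0 30 0 0 0 74;0 0 70 0 0 0 80;0 0 110 0 0 0 85;0 0 130 0 0 0 85;0 0 130 0 0 0 85"

```text
time: 27.67
ee_pos: [455.2, -190.7, 159.0]
tcp_rot: [-3.131, -0.006, -1.464]
wrist_force: [-0.0, 0.2, -0.4]
gripper_width: 84.9
```

Call:
send_rows:
  motion: "3 60 0 0 0 7 85;6 100 0 0 0 14 85;9 150 0 0 0 21 85;12 200 0 0 0 28 85;15 250 0 0 0 35 85;18 300 0 0 0 42 85;21 350 0 0 0 49 85;24 400 0 0 0 56 85;27 430 0 0 0 63 85;30 460 0 0 0 70 85;36 516 0 0 0 77 85;36 516 0 0 0 84 85;36 516 0 0 0 89 85;36 516 0 0 0 89 85;36 516 0 0 0 89 85;36 516 0 0 0 89 85;36 516 -30 0 0 89 85;36 516 -50 0 0 89 85;36 516 -50 0 0 89 85;36 516 -50 0 0 89 85"

```text
time: 29.33
ee_pos: [491.0, 323.3, 108.4]
tcp_rot: [-3.133, -0.004, 0.087]
wrist_force: [-0.3, 0.3, 0.6]
gripper_width: 84.9
```

```bash
python3 look.py t12 side,200,180,200,200,4
```

```text
[491.  323.3 108.4] 29.3333 [-0.3  0.3  0.6] [-3.133 -0.004  0.087] 84.85183391986934
```

View pics/t12_side_full.png

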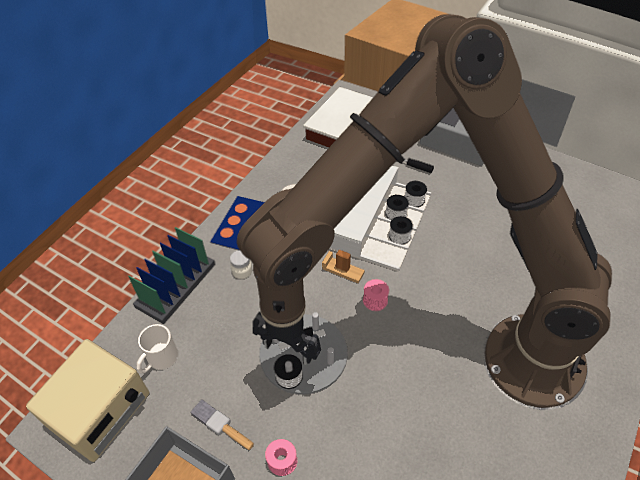

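Call:
send_rows:
  motion: "0 1 -5 0 0 0 85;0 1 -30 0 0 0 85;0 1 -60 0 0 0 85;0 1 -78 0 0 0 85;0 1 -80 0 0 0 85;0 1 -80 0 0 0 85;0 1 -80 0 0 0 85"

```text
time: 29.97
ee_pos: [492.3, 326.3, 31.2]
tcp_rot: [-3.13, -0.008, 0.087]
wrist_force: [0.3, 0.3, -0.2]
gripper_width: 84.9
```

Call:
send_rows:
  motion: "0 0 0 0 0 0 60;0 0 0 0 0 0 60;0 0 0 0 0 0 60;0 0 0 0 0 0 60;0 0 0 0 0 0 60"

```text
time: 30.38
ee_pos: [493.2, 327.3, 33.5]
tcp_rot: [-3.128, -0.011, 0.087]
wrist_force: [-2.5, -2.0, 10.5]
gripper_width: 63.6
```

Call:
send_rows:
  motion: "0 0 20 0 0 0 60;0 0 50 0 0 0 60;0 0 85 0 0 0 60;0 0 110 0 0 0 60;0 0 110 0 0 0 60;0 0 110 0 0 0 60;0 0 110 0 0 0 60"

```text
time: 30.97
ee_pos: [493.1, 326.7, 143.2]
tcp_rot: [-3.129, -0.011, 0.087]
wrist_force: [0.3, -0.9, -3.1]
gripper_width: 63.6
```

Call:
send_rows:
  motion: "0 -40 0 0 0 -7 60;0 -80 0 0 0 -14 60;0 -120 0 0 0 -21 60;0 -160 0 0 0 -28 60;0 -200 0 0 0 -35 60;0 -240 0 0 0 -42 60;-5 -280 0 0 0 -49 60;-5 -320 0 0 0 -56 60;-10 -360 0 0 0 -63 60;-10 -400 0 0 0 -70 60;-10 -437 0 0 0 -77 60;-10 -437 0 0 0 -84 60;-10 -437 0 0 0 -89 60;-10 -437 0 0 0 -89 60;-10 -437 0 0 0 -89 60;-10 -437 0 0 0 -89 60;-10 -437 -40 0 0 -89 60;-10 -437 -60 0 0 -89 60;-10 -437 -60 0 0 -89 60;-10 -437 -60 0 0 -89 60"

```text
time: 32.63
ee_pos: [482.3, -109.7, 82.6]
tcp_rot: [-3.132, -0.01, -1.464]
wrist_force: [-0.4, 0.7, -2.6]
gripper_width: 63.3
```

Call:
send_rows:
  motion: "0 -1 -15 0 0 0 60;0 -1 -30 0 0 0 60;0 -1 -40 0 0 0 60;0 -1 -40 0 0 0 60;0 -1 -40 0 0 0 60"

```text
time: 33.05
ee_pos: [482.7, -110.5, 43.2]
tcp_rot: [-3.132, -0.01, -1.463]
wrist_force: [0.7, -0.3, -2.0]
gripper_width: 63.8
```

```bash
python3 look.py t13 side,325,190,90,90,7
```

```text
[ 482.7 -110.5   43.2] 33.05 [ 0.7 -0.3 -2. ] [-3.132 -0.01  -1.463] 63.76442361339152
```

View pics/t13_side.png

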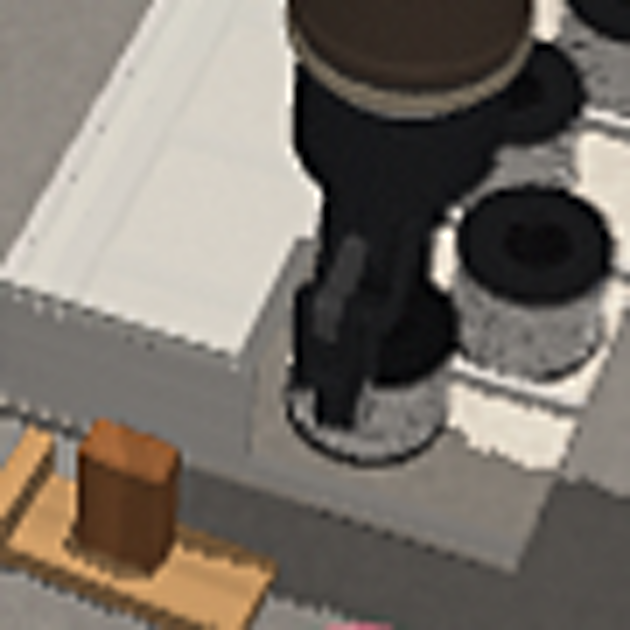

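Call:
send_rows:
  motion: "0 0 -4 0 0 0 60;0 0 -8 0 0 0 60;0 0 -12 0 0 0 60;0 0 -12 0 0 0 60"

```text
time: 33.43
ee_pos: [482.6, -110.6, 31.0]
tcp_rot: [-3.132, -0.01, -1.463]
wrist_force: [0.1, 0.9, -2.6]
gripper_width: 63.4
```

Call:
send_rows:
  motion: "0 0 -2 0 0 0 60;0 0 -3 0 0 0 60;0 0 -5 0 0 0 60;0 0 -5 0 0 0 60"

```text
time: 33.77
ee_pos: [482.8, -110.6, 27.3]
tcp_rot: [-3.131, -0.011, -1.463]
wrist_force: [-7.1, 0.7, 20.9]
gripper_width: 63.6
```

Call:
send_rows:
  motion: "0 0 0.5 0 0 0 66;0 0 0.5 0 0 0 70;0 0 0.5 0 0 0 74;0 0 0.5 0 0 0 74;0 0 30 0 0 0 74;0 0 70 0 0 0 80;0 0 110 0 0 0 85;0 0 130 0 0 0 85;0 0 130 0 0 0 60;-60 -200 130 0 0 0 60;-60 -200 130 0 0 0 60;-60 -200 130 0 0 0 60;-60 -200 130 0 0 0 60;-60 -200 130 0 0 0 60;-60 -200 130 0 0 0 60"

```text
time: 35.02
ee_pos: [418.3, -319.6, 156.4]
tcp_rot: [-3.134, -0.014, -1.474]
wrist_force: [0.0, -1.2, -0.1]
gripper_width: 59.9
```

```bash
python3 look.py t14 side,310,130,150,160,5 top,290,220,110,110,6
```

```text
[ 418.3 -319.6  156.4] 35.0167 [ 0.  -1.2 -0.1] [-3.134 -0.014 -1.474] 59.892581693673755
```

View pics/t14_side.png

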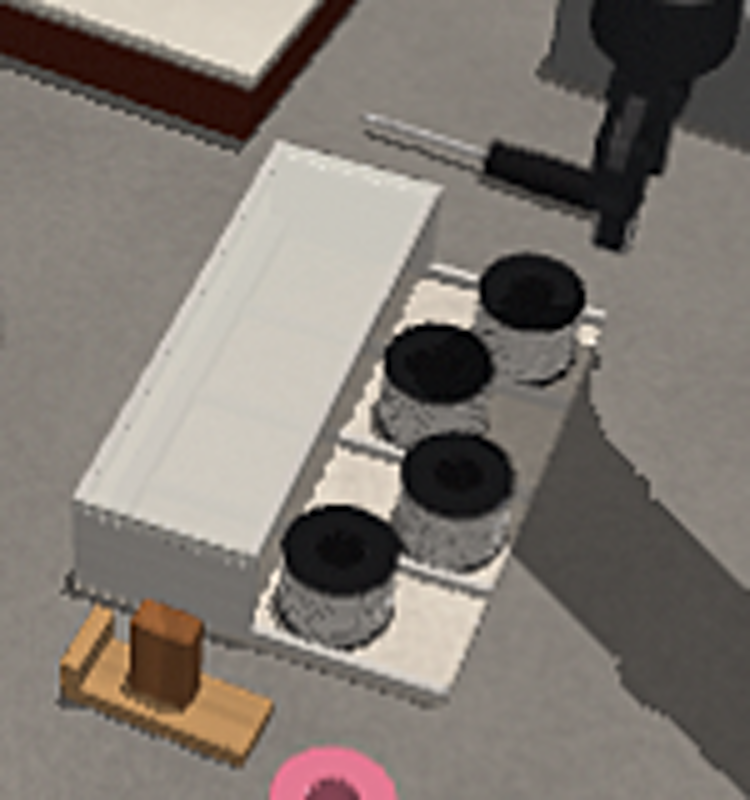

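View pics/t14_top.png

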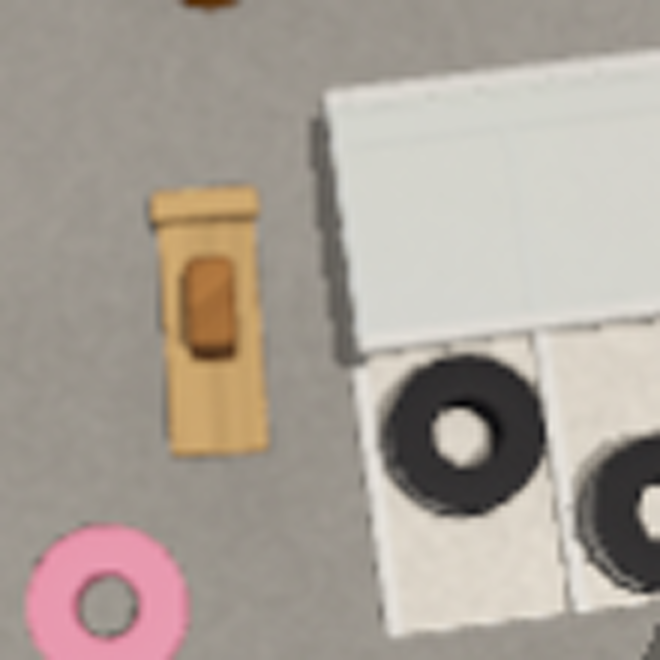

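Run:
```python
from h import *
from scipy.optimize import least_squares
f=lambda p:(np.array(p)+.5)/6-.5+[290,220]
def W(p,q): c,s_=np.cos(p[2]),np.sin(p[2]); return np.array([p[0]+c*q[0]-s_*q[1],p[1]+s_*q[0]+c*q[1],q[2]])
for hz in (34,48):
  ob=[((-55,20,14),f((172,455))),((-55,-20,14),f((269,451))),((18,10,74),f((187,256))),((18,-10,74),f((236,254))),((-18,10,74),f((191,345))),((-18,-10,74),f((236,343))),((52,22,hz),f((152,190))),((52,-22,hz),f((257,186)))]
  r=least_squares(lambda p:np.concatenate([px('top',W(p,q))-u for q,u in ob]),[530,-10,0])
  print(hz,r.x[:2]+[.3,2.5],np.degrees(r.x[2])); print(np.round(r.fun.reshape(-1,2),1).tolist())
```

```text
34 [533.91650203  -9.23859864] 2.0956579495672685
[[-0.1, 0.1], [-0.0, -0.1], [-0.5, -0.0], [-0.2, -0.2], [-0.3, 0.3], [0.7, 0.2], [-0.0, 0.0], [0.4, -0.3]]
48 [533.31478381  -9.25266592] 2.107965983491259
[[-0.1, 0.3], [0.0, 0.1], [-0.5, 0.2], [-0.2, 0.1], [-0.3, 0.6], [0.7, 0.4], [-0.1, -0.8], [0.5, -1.1]]
```

Call:
send_rows:
  motion: "30 60 0 0 0 -1 60;50 120 0 0 0 -3 60;80 180 0 0 0 -3 60;115 310 0 0 0 -3 60;115 310 0 0 0 -3 60;115 310 0 0 0 -3 60;115 310 0 0 0 -3 60;115 310 0 0 0 -3 60;115 310 0 0 0 -3 60;115 310 0 0 0 -3 60;115 310 -25 0 0 -3 60;115 310 -45 0 0 -3 60;115 310 -45 0 0 -3 60;115 310 -45 0 0 -3 60"

```text
time: 36.28
ee_pos: [535.1, -3.1, 110.7]
tcp_rot: [-3.135, -0.01, -1.521]
wrist_force: [-0.9, -0.4, 1.0]
gripper_width: 59.8
```

```bash
python3 look.py t15 side,290,200,120,100,6
```

```text
[535.1  -3.1 110.7] 36.2833 [-0.9 -0.4  1. ] [-3.135 -0.01  -1.521] 59.847082362527566
```

View pics/t15_side.png

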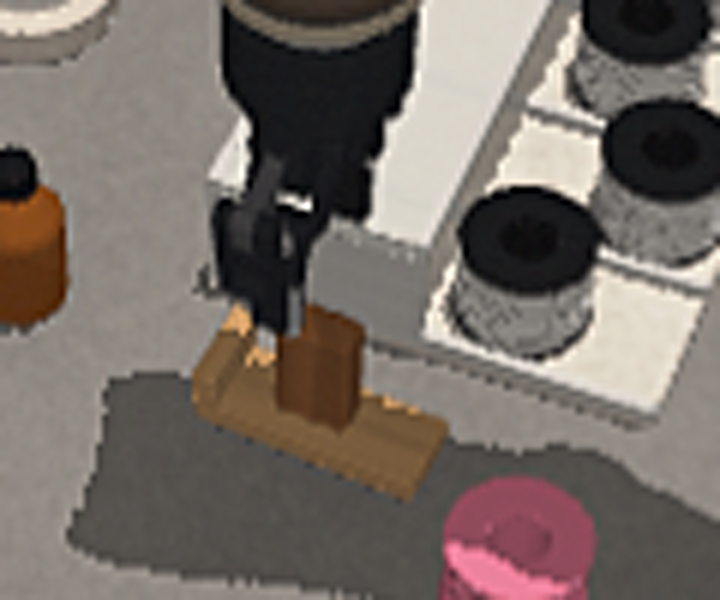

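Call:
send_rows:
  motion: "-1 -6 0 0 0 -0.8 60;-1 -6 -10 0 0 -0.8 60;-1 -6 -35 0 0 -0.8 60;-1 -6 -60 0 0 -0.8 60;-1 -6 -70 0 0 -0.8 60;-1 -6 -70 0 0 -0.8 60;-1 -6 -70 0 0 -0.8 60"

```text
time: 36.92
ee_pos: [535.0, -9.0, 41.9]
tcp_rot: [-3.134, -0.01, -1.535]
wrist_force: [-0.1, -0.3, 0.2]
gripper_width: 60.0
```

Call:
send_rows:
  motion: "0 0 0 0 0 0 35;0 0 0 0 0 0 30;0 0 0 0 0 0 26;0 0 0 0 0 0 26"
  newtons: 20

```text
time: 37.25
ee_pos: [535.6, -9.0, 42.7]
tcp_rot: [-3.132, -0.01, -1.535]
wrist_force: [1.0, -0.6, -0.3]
gripper_width: 25.9
```

Call:
send_rows:
  motion: "0 0 0 0 0 0 15;0 0 0 0 0 0 15;0 0 0 0 0 0 15;0 0 0 0 0 0 15"
  newtons: 60

```text
time: 37.58
ee_pos: [535.7, -9.0, 43.0]
tcp_rot: [-3.132, -0.01, -1.535]
wrist_force: [-0.7, -0.6, 2.4]
gripper_width: 19.3
```

Call:
send_rows:
  motion: "0 0 20 0 0 0 15;0 0 50 0 0 0 15;0 0 85 0 0 2 15;0 0 100 0 0 4 15;-50 -20 100 0 0 4 15;-100 -60 100 0 0 4 15;-151 -112 100 0 0 4 15;-151 -112 100 0 0 4 15;-151 -112 100 0 0 4 15;-151 -112 100 0 0 4 15;-151 -112 60 0 0 4 15;-151 -112 40 0 0 4 15;-151 -112 30 0 0 4 15;-151 -112 30 0 0 4 15;-151 -112 30 0 0 4 15"

```text
time: 38.83
ee_pos: [384.5, -120.6, 72.7]
tcp_rot: [-3.133, -0.01, -1.464]
wrist_force: [-0.2, -0.6, -0.8]
gripper_width: 19.1
```

```bash
python3 look.py t16 side,310,160,150,140,5
```

```text
[ 384.5 -120.6   72.7] 38.8333 [-0.2 -0.6 -0.8] [-3.133 -0.01  -1.464] 19.14962399864707
```

View pics/t16_side.png

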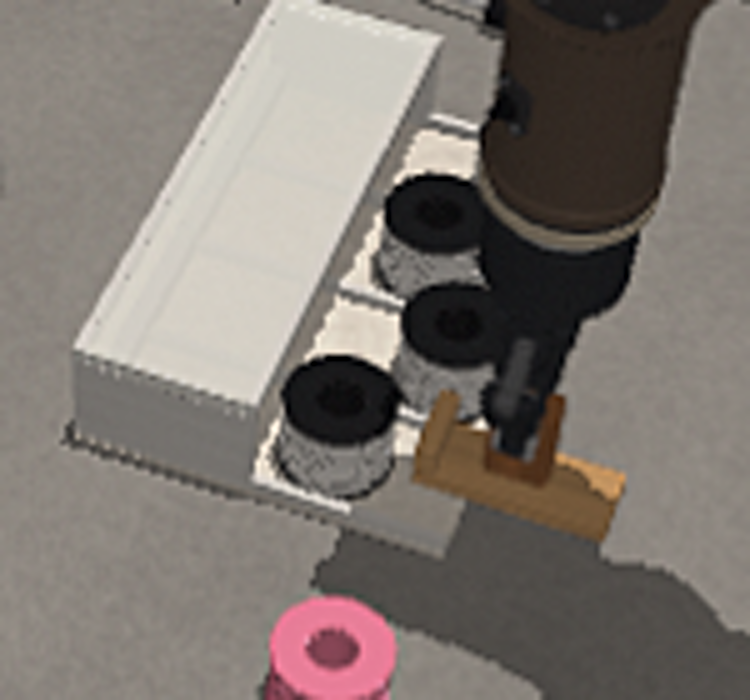

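Call:
send_rows:
  motion: "0 0 -12 0 0 0 15;0 0 -20 0 0 0 15;0 0 -23 0 0 0 15;0 0 -23 0 0 0 15;0 0 -23 0 0 0 15"

```text
time: 39.3
ee_pos: [385.2, -120.7, 50.6]
tcp_rot: [-3.132, -0.01, -1.464]
wrist_force: [0.5, -0.6, -1.9]
gripper_width: 19.1
```

Call:
send_rows:
  motion: "7 0.7 0 0 0 0 15;13 1.4 0 0 0 0 15;19 2 0 0 0 0 15;25 2.7 0 0 0 0 15;31 3.3 0 0 0 0 15;37 4 0 0 0 0 15;43 4.6 0 0 0 0 15;49 5.2 0 0 0 0 15;55 5.9 0 0 0 0 15;61 6.5 0 0 0 0 15;67 7.2 0 0 0 0 15;73 7.8 0 0 0 0 15;79 8.4 0 0 0 0 15;85 9.1 0 0 0 0 15;90 9.6 0 0 0 0 15;95 10.2 0 0 0 0 15;98 10.5 0 0 0 0 15;98 10.5 0 0 0 0 15"

```text
time: 40.8
ee_pos: [484.2, -110.0, 50.6]
tcp_rot: [-3.131, -0.01, -1.464]
wrist_force: [-0.2, 0.5, -1.0]
gripper_width: 19.0
```

```bash
python3 look.py t17 side,310,160,150,140,5 top,330,210,160,120,5
```

```text
[ 484.2 -110.    50.6] 40.8 [-0.2  0.5 -1. ] [-3.131 -0.01  -1.464] 19.03322731367852
```

View pics/t17_side.png

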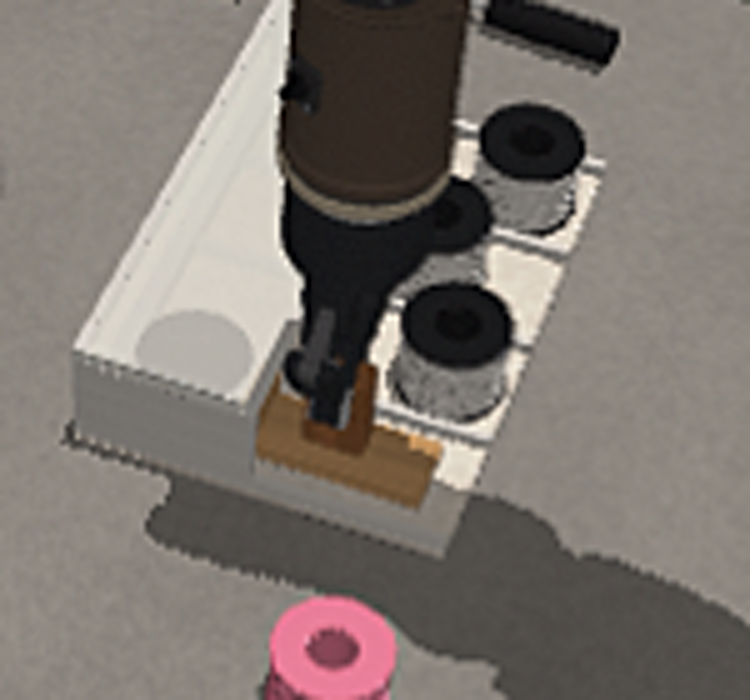

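View pics/t17_top.png

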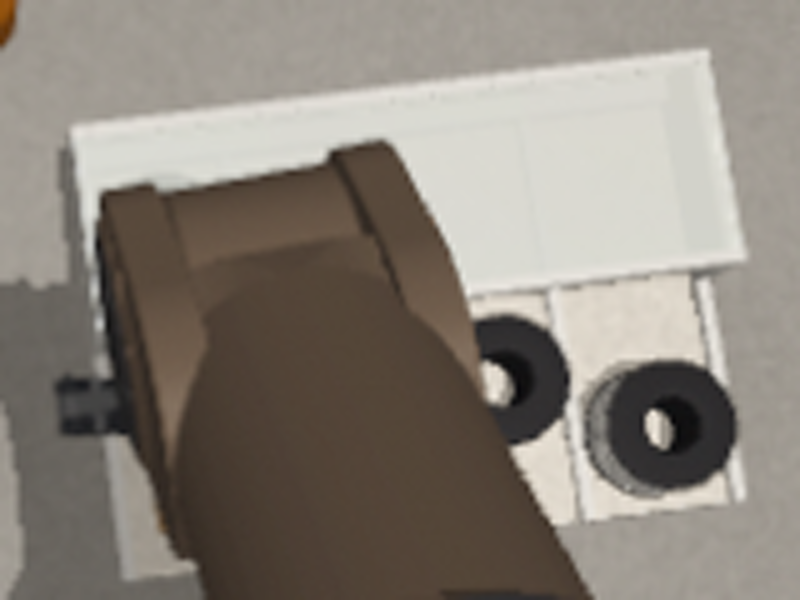

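Call:
send_rows:
  motion: "3 0.3 0 0 0 0 15;6 0.6 0 0 0 0 15;8 0.8 0 0 0 0 15;8 0.8 0 0 0 0 15"

```text
time: 41.23
ee_pos: [492.0, -109.2, 50.7]
tcp_rot: [-3.131, -0.01, -1.464]
wrist_force: [0.5, 0.4, -2.0]
gripper_width: 19.4
```

Call:
send_rows:
  motion: "1 0.1 0 0 0 0 15;2 0.2 0 0 0 0 15;2 0.2 0 0 0 0 15"

```text
time: 41.48
ee_pos: [494.2, -109.0, 50.7]
tcp_rot: [-3.131, -0.01, -1.464]
wrist_force: [-0.6, 0.7, -1.1]
gripper_width: 19.3
```

Call:
send_rows:
  motion: "1 0.1 0 0 0 0 15;2 0.2 0 0 0 0 15;2 0.2 0 0 0 0 15"

```text
time: 41.73
ee_pos: [496.1, -108.8, 50.6]
tcp_rot: [-3.131, -0.01, -1.464]
wrist_force: [-1.6, 0.2, -1.7]
gripper_width: 19.6
```

Call:
send_rows:
  motion: "1 0.1 0 0 0 0 15;1.5 0.2 0 0 0 0 15;1.5 0.2 0 0 0 0 15"

```text
time: 41.98
ee_pos: [496.2, -108.9, 50.3]
tcp_rot: [-3.134, -0.01, -1.465]
wrist_force: [-5.4, -0.9, 0.5]
gripper_width: 19.4
```

Call:
send_rows:
  motion: "1 0.1 0 0 0 0 15;1.5 0.2 0 0 0 0 15;1.5 0.2 0 0 0 0 15"

```text
time: 42.23
ee_pos: [496.2, -108.9, 50.0]
tcp_rot: [-3.137, -0.01, -1.465]
wrist_force: [-7.2, -0.8, 1.1]
gripper_width: 19.2
```

Call:
send_rows:
  motion: "2 0.2 0 0 0 0 15;3 0.3 0 0 0 0 15;3 0.3 0 0 0 0 15"

```text
time: 42.48
ee_pos: [496.4, -108.9, 49.4]
tcp_rot: [3.141, -0.01, -1.465]
wrist_force: [-11.2, -0.5, 5.1]
gripper_width: 19.0
```

Call:
send_rows:
  motion: "-5 -0.5 0 0 0 0 15;-30 -3 0 0 0 0 15;-65 -7 0 0 0 0 15;-100 -10.5 2 0 0 0 15;-112 -12 10 0 0 0 15;-112 -12 50 0 0 0 15;-112 -12 85 0 0 0 15;-112 -12 85 0 0 0 15;-112 -12 85 0 0 0 15"

```text
time: 43.23
ee_pos: [386.6, -121.5, 136.4]
tcp_rot: [-3.136, -0.013, -1.466]
wrist_force: [0.0, -0.7, -2.0]
gripper_width: 19.4
```

```bash
python3 look.py t18 side,310,130,150,160,5 top,330,210,160,120,5
```

```text
[ 386.6 -121.5  136.4] 43.2333 [ 0.  -0.7 -2. ] [-3.136 -0.013 -1.466] 19.418201477563063
```

View pics/t18_side.png

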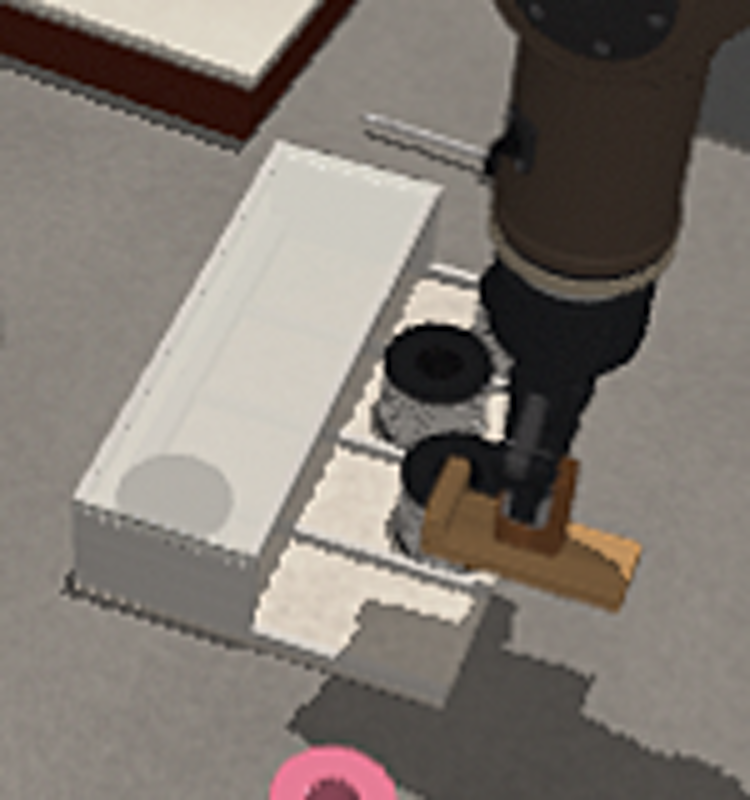

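View pics/t18_top.png

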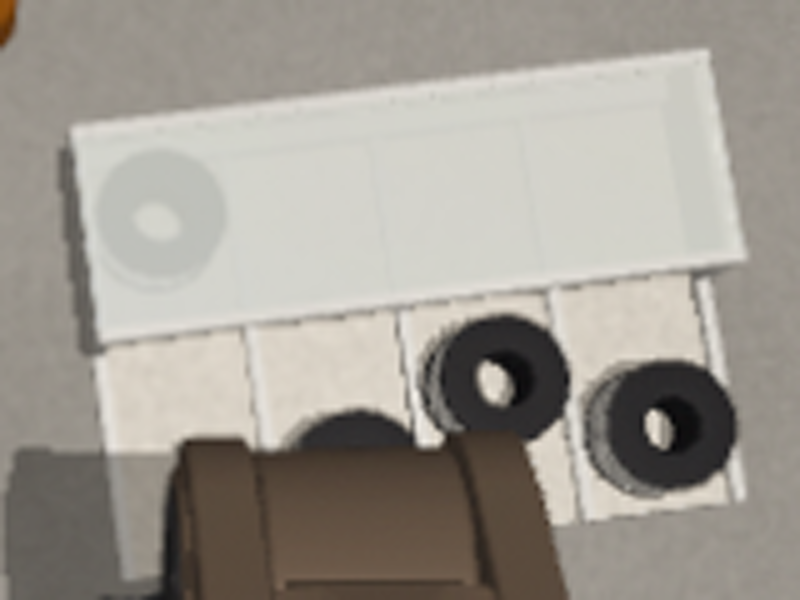

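Call:
send_rows:
  motion: "-15 -40 0 0 0 0 15;-27 -79 0 0 0 0 15;-27 -79 0 0 0 0 15;-27 -79 -30 0 0 0 15;-27 -79 -60 0 0 0 15;-27 -79 -80 0 0 0 15;-27 -79 -86 0 0 0 15;-27 -79 -86 0 0 0 15;-27 -79 -86 0 0 0 15"

```text
time: 44.08
ee_pos: [357.4, -199.6, 48.0]
tcp_rot: [3.141, -0.01, -1.465]
wrist_force: [-0.5, -0.1, -0.9]
gripper_width: 19.1
```

```bash
python3 look.py t19 side,340,160,120,110,6
```

```text
[ 357.4 -199.6   48. ] 44.0833 [-0.5 -0.1 -0.9] [ 3.141 -0.01  -1.465] 19.137988558191672
```

View pics/t19_side.png

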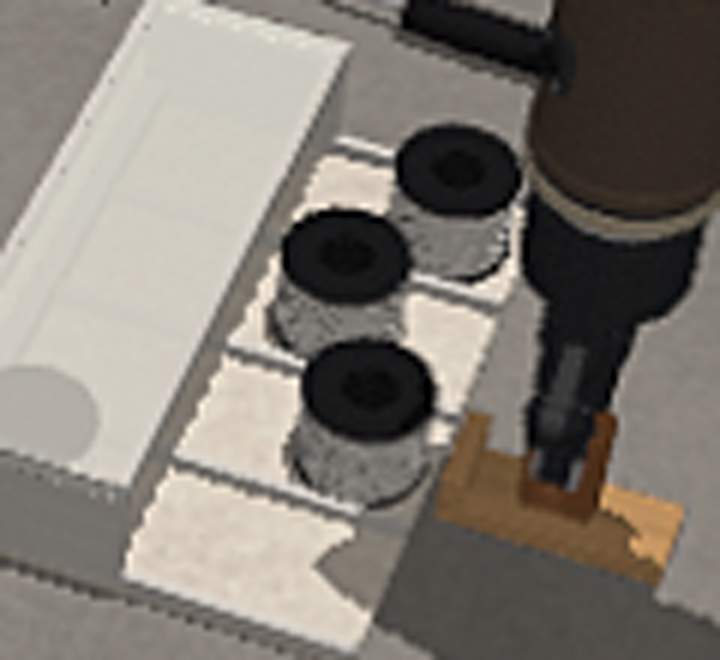

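Call:
send_rows:
  motion: "0 -0.3 3.5 0 0 0 15;0 -0.3 3.5 0 0 0 15;7 0.5 3.5 0 0 0 15;15 1.3 3.5 0 0 0 15;23 2.2 3.5 0 0 0 15;31 3 3.5 0 0 0 15;39 3.9 3.5 0 0 0 15;47 4.8 3.5 0 0 0 15;55 5.6 3.5 0 0 0 15;63 6.5 3.5 0 0 0 15;71 7.3 3.5 0 0 0 15;79 8.1 3.5 0 0 0 15;87 9 3.5 0 0 0 15;95 9.9 3.5 0 0 0 15;103 10.7 3.5 0 0 0 15;111 11.6 3.5 0 0 0 15;119 12.4 3.5 0 0 0 15;127 13.3 3.5 0 0 0 15;133 13.9 3.5 0 0 0 15;133 13.9 3.5 0 0 0 15"

```text
time: 45.8
ee_pos: [492.8, -185.6, 52.2]
tcp_rot: [-3.139, -0.011, -1.464]
wrist_force: [0.3, 0.2, -1.1]
gripper_width: 19.0
```

Call:
send_rows:
  motion: "3 0.3 0 0 0 0 15;6 0.6 0 0 0 0 15;9 1 0 0 0 0 15;9 1 0 0 0 0 15"

```text
time: 46.13
ee_pos: [502.5, -184.6, 52.3]
tcp_rot: [-3.139, -0.011, -1.464]
wrist_force: [0.6, 0.9, -2.2]
gripper_width: 19.3
```

Call:
send_rows:
  motion: "1 0.1 0 0 0 0 15;2 0.2 0 0 0 0 15;3 0.3 0 0 0 0 15;3 0.3 0 0 0 0 15"

```text
time: 46.47
ee_pos: [504.4, -184.4, 52.1]
tcp_rot: [-3.141, -0.011, -1.464]
wrist_force: [-4.6, -0.7, 1.9]
gripper_width: 19.0
```

Call:
send_rows:
  motion: "2 0.2 0 0 0 0 15;4 0.4 0 0 0 0 15;4 0.4 0 0 0 0 15"

```text
time: 46.72
ee_pos: [504.7, -184.5, 51.3]
tcp_rot: [3.135, -0.01, -1.465]
wrist_force: [-12.6, -1.5, 5.1]
gripper_width: 19.0
```

Call:
send_rows:
  motion: "-5 -0.5 0 0 0 0 15;-30 -3 1 0 0 0 15;-65 -7 2 0 0 0 15;-100 -10.5 2 0 0 0 15;-125 -13 10 0 0 0 15;-125 -13 50 0 0 0 15;-125 -13 85 0 0 0 15;-125 -60 85 0 0 0 15;-125 -88 85 0 0 0 15;-125 -88 85 0 0 0 15;-125 -88 85 0 0 0 15"

```text
time: 47.63
ee_pos: [380.0, -274.6, 136.7]
tcp_rot: [3.137, -0.011, -1.469]
wrist_force: [-0.1, 1.1, -1.4]
gripper_width: 19.3
```

Call:
send_rows:
  motion: "15 2 0 0 0 0.5 15;21 2 -20 0 0 0.5 15;21 2 -50 0 0 0.5 15;21 2 -75 0 0 0.5 15;21 2 -82 0 0 0.5 15;21 2 -82 0 0 0.5 15;21 2 -82 0 0 0.5 15"

```text
time: 48.22
ee_pos: [401.3, -272.0, 55.2]
tcp_rot: [3.137, -0.011, -1.459]
wrist_force: [0.2, -0.2, -0.8]
gripper_width: 19.3
```

```bash
python3 look.py t20 side,330,140,120,130,6
```

```text
[ 401.3 -272.    55.2] 48.2167 [ 0.2 -0.2 -0.8] [ 3.137 -0.011 -1.459] 19.302744419509743
```

View pics/t20_side.png

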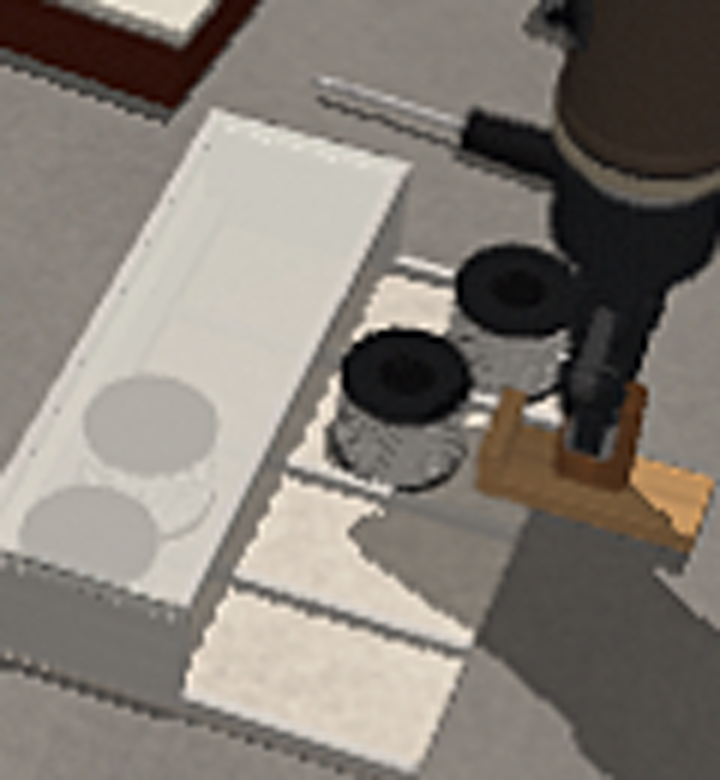

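Call:
send_rows:
  motion: "0 0 -3 0 0 0 15;0 0 -3 0 0 0 15;7 0.8 -3 0 0 0 15;14 1.5 -3 0 0 0 15;21 2.2 -3 0 0 0 15;28 3 -3 0 0 0 15;35 3.7 -3 0 0 0 15;42 4.5 -3 0 0 0 15;49 5.2 -3 0 0 0 15;56 6 -3 0 0 0 15;63 6.7 -3 0 0 0 15;70 7.5 -3 0 0 0 15;77 8.2 -3 0 0 0 15;84 9 -3 0 0 0 15;91 9.7 -3 0 0 0 15;98 10.5 -3 0 0 0 15;103 11 -3 0 0 0 15;106 11.3 -3 0 0 0 15;106 11.3 -3 0 0 0 15"

```text
time: 49.85
ee_pos: [508.9, -260.8, 52.9]
tcp_rot: [3.14, -0.012, -1.459]
wrist_force: [0.3, -1.2, -1.2]
gripper_width: 19.5
```

Call:
send_rows:
  motion: "2 0.2 0 0 0 0 15;4 0.4 0 0 0 0 15;6 0.6 0 0 0 0 15;6 0.6 0 0 0 0 15"

```text
time: 50.18
ee_pos: [512.8, -260.4, 52.4]
tcp_rot: [3.135, -0.011, -1.46]
wrist_force: [-7.3, -0.6, 2.2]
gripper_width: 19.0
```

Call:
send_rows:
  motion: "2 0.2 0 0 0 0 15;4 0.4 0 0 0 0 15;4 0.4 0 0 0 0 15"

```text
time: 50.43
ee_pos: [512.9, -260.4, 51.8]
tcp_rot: [3.128, -0.01, -1.461]
wrist_force: [-11.7, -0.7, 3.8]
gripper_width: 18.9
```

Call:
send_rows:
  motion: "-5 -0.5 0 0 0 0 15;-30 -3 1 0 0 0 15;-65 -7 2 0 0 0 15;-100 -10.5 3 0 0 0 15;-133 -14 10 0 0 0 15;-133 -14 50 0 0 0 15;-133 -14 85 0 0 0 15;-133 -50 85 0 0 0 15;-135 -91 85 0 0 0 15;-135 -91 85 0 0 0 15;-135 -91 85 0 0 0 15"

```text
time: 51.35
ee_pos: [377.5, -353.9, 137.0]
tcp_rot: [3.129, -0.012, -1.465]
wrist_force: [-0.1, 0.9, -1.4]
gripper_width: 19.1
```

Call:
send_rows:
  motion: "0 2.5 -20 0.13 -1.25 0 15;0 2.5 -50 0.13 -1.25 0 15;0 2.5 -75 0.13 -1.25 0 15;0 2.5 -82 0.13 -1.25 0 15;0 2.5 -82 0.13 -1.25 0 15;0 2.5 -82 0.13 -1.25 0 15"

```text
time: 51.85
ee_pos: [378.1, -350.8, 55.5]
tcp_rot: [-3.132, -0.011, -1.464]
wrist_force: [0.2, 0.2, -2.0]
gripper_width: 19.3
```

```bash
python3 look.py t21 side,330,120,120,130,6
```

```text
[ 378.1 -350.8   55.5] 51.85 [ 0.2  0.2 -2. ] [-3.132 -0.011 -1.464] 19.254940901032576
```

View pics/t21_side.png

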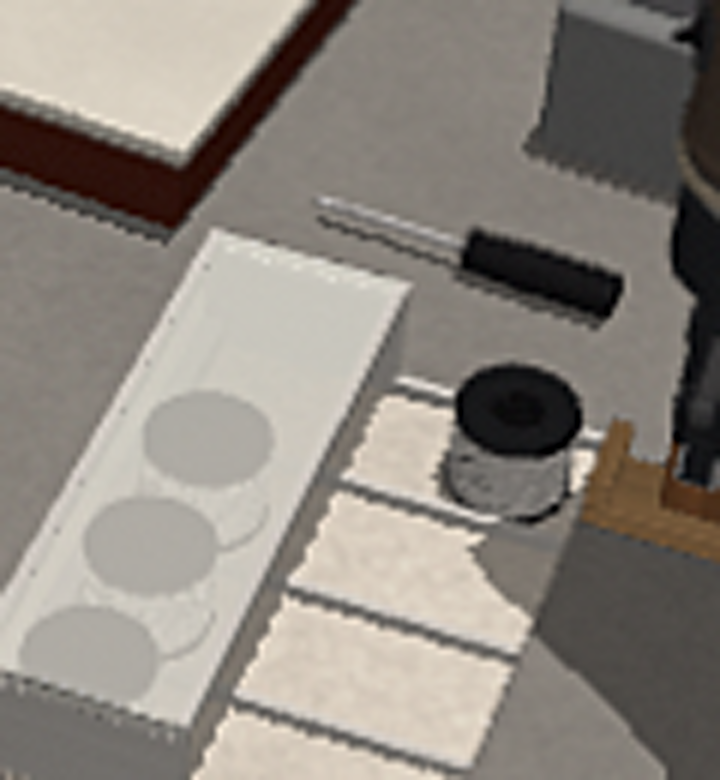

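Call:
send_rows:
  motion: "0 0 -4 0 0 0 15;0 0 -4 0 0 0 15;7 0.7 -4 0 0 0 15;15 1.6 -4 0 0 0 15;23 2.5 -4 0 0 0 15;31 3.3 -4 0 0 0 15;39 4.2 -4 0 0 0 15;47 5 -4 0 0 0 15;55 5.9 -4 0 0 0 15;63 6.7 -4 0 0 0 15;71 7.6 -4 0 0 0 15;79 8.4 -4 0 0 0 15;87 9.3 -4 0 0 0 15;95 10.2 -4 0 0 0 15;103 11 -4 0 0 0 15;111 11.9 -4 0 0 0 15;119 12.7 -4 0 0 0 15;127 13.6 -4 0 0 0 15;134 14.3 -4 0 0 0 15;134 14.3 -4 0 0 0 15"

```text
time: 53.57
ee_pos: [514.8, -336.3, 52.3]
tcp_rot: [-3.129, -0.013, -1.463]
wrist_force: [-0.4, 0.2, -2.7]
gripper_width: 19.2
```

Call:
send_rows:
  motion: "2 0.2 0 0 0 0 15;5 0.5 0 0 0 0 15;7 0.7 0 0 0 0 15;7 0.7 0 0 0 0 15"

```text
time: 53.9
ee_pos: [518.4, -336.1, 51.6]
tcp_rot: [-3.135, -0.012, -1.465]
wrist_force: [-8.9, 0.7, 3.1]
gripper_width: 18.8
```

Call:
send_rows:
  motion: "1 0.1 0 0 0 0 15;2 0.2 0 0 0 0 15;3 0.3 0 0 0 0 15;3 0.3 0 0 0 0 15"

```text
time: 54.23
ee_pos: [518.5, -336.4, 51.1]
tcp_rot: [-3.14, -0.011, -1.466]
wrist_force: [-10.0, 0.1, 4.0]
gripper_width: 19.2
```

Call:
send_rows:
  motion: "2 0.2 0 0 0 0 15;4 0.4 0 0 0 0 15;7 0.7 0 0 0 0 15;7 0.7 0 0 0 0 15"

```text
time: 54.57
ee_pos: [519.2, -336.8, 49.9]
tcp_rot: [3.133, -0.009, -1.469]
wrist_force: [-17.9, -1.0, 7.0]
gripper_width: 19.4
```

```bash
python3 look.py t22 side,330,130,120,130,6 top,390,210,100,80,8
```

```text
[ 519.2 -336.8   49.9] 54.5667 [-17.9  -1.    7. ] [ 3.133 -0.009 -1.469] 19.362787973231473
```

View pics/t22_side.png

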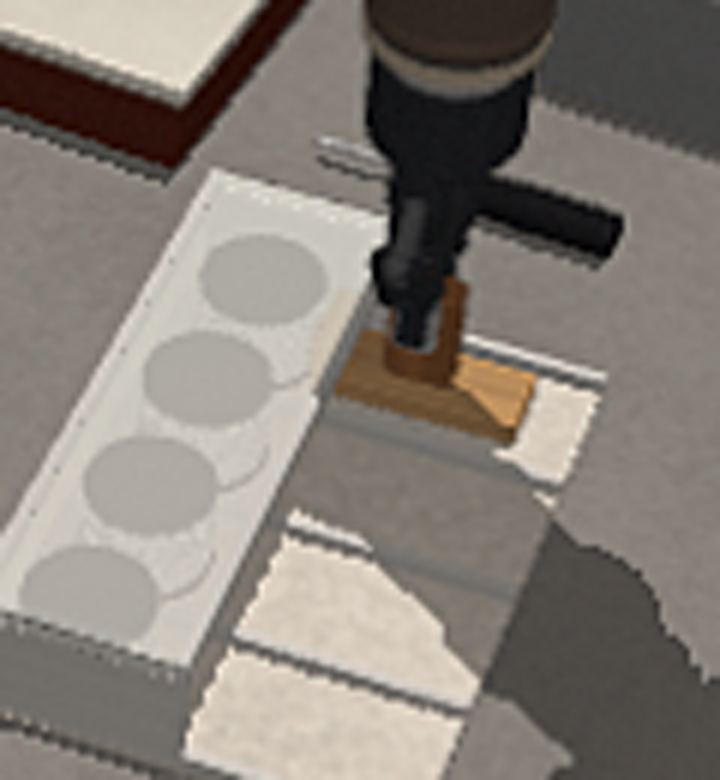

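View pics/t22_top.png

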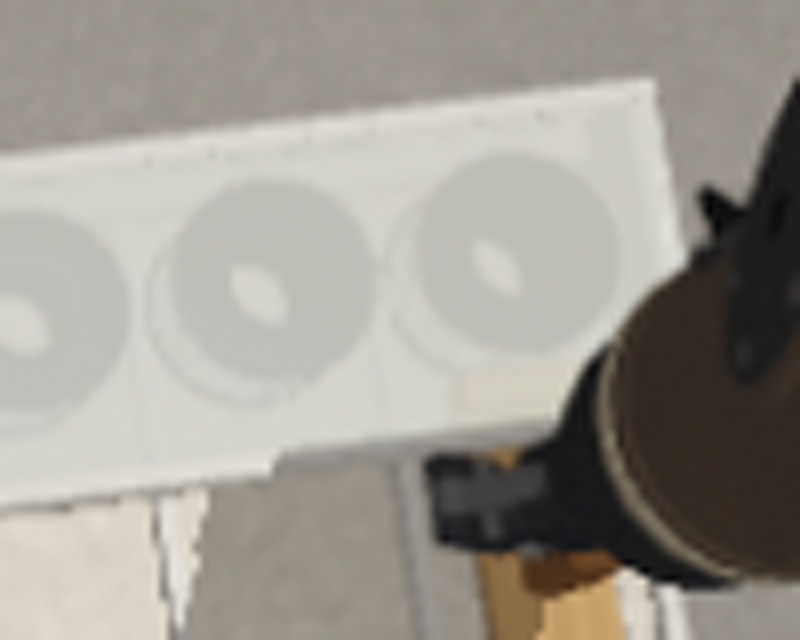

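Call:
send_rows:
  motion: "-5 -0.5 1 0 0 0 15;-30 -3 2 0 0 0 15;-65 -7 3 0 0 0 15;-100 -10.5 4 0 0 0 15;-150 -14 10 0.1 -1 0 15;-150 -14 50 0.1 -1 0 15;-150 -14 60 0.1 -1 0 15;-150 -14 60 0.1 -1 0 15"

```text
time: 55.33
ee_pos: [370.4, -352.5, 113.2]
tcp_rot: [-3.128, -0.014, -1.471]
wrist_force: [0.9, -0.7, -1.0]
gripper_width: 19.2
```

```bash
python3 look.py t23 side,320,140,90,110,7 top,340,205,150,90,5;  python3 - <<'E'
import cv2
a=cv2.imread('pics/t23_top_full.png'); cv2.imwrite('pics/t23a.png',cv2.resize(a[215:285,340:415],None,fx=8,fy=8,interpolation=cv2.INTER_CUBIC)); cv2.imwrite('pics/t23b.png',cv2.resize(a[210:280,410:485],None,fx=8,fy=8,interpolation=cv2.INTER_CUBIC))
E
```

```text
[ 370.4 -352.5  113.2] 55.3333 [ 0.9 -0.7 -1. ] [-3.128 -0.014 -1.471] 19.23544484427451
```

View pics/t23_side.png

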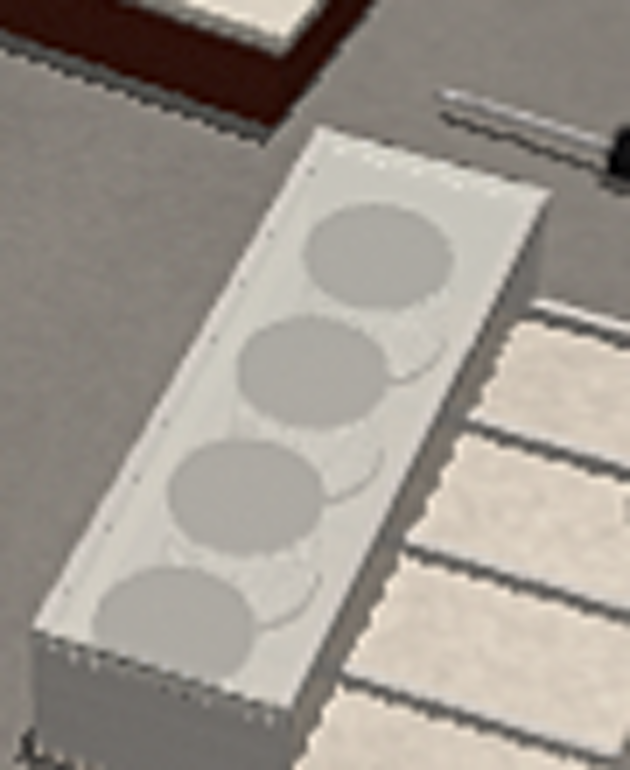

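View pics/t23a.png

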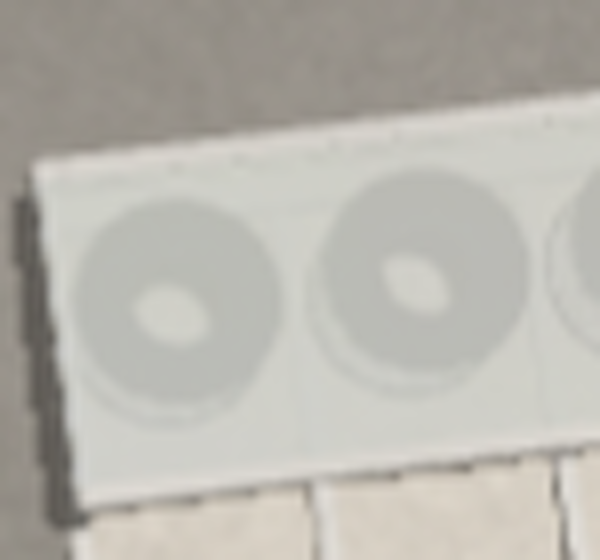

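View pics/t23b.png

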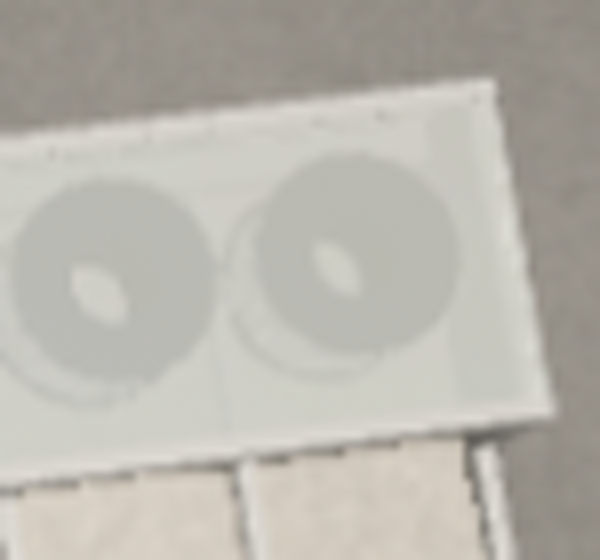

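Run:
```python
from h import *
y=np.radians(6.1);ex=np.array([np.cos(y),np.sin(y)]);ey=np.array([-ex[1],ex[0]]);O=np.array([494.5,-223.9])
t=lambda p,o:(np.array(p)+.5)/8-.5+o
A=np.array([340,215]);B=np.array([410,210])
for u in (t((178,302),A),t((426,271),A),t((114,280),B),t((358,253),B)):
    p=at('top',*u,56)[:2]+[.3,2.5]-O; print('top',p@ex,p@ey)
for c in ((378,256),(312,371),(246,497),(176,622)):
    u=(np.array(c)+.5)/7-.5+[320,140]; p=at('side',*u,56)[:2]-O; print('side',p@ex,p@ey)
```

```text
top 94.89936581768086 115.98228467164458
top 94.96315610499406 40.53990678061835
top 95.00012656003673 -35.49986977974995
top 93.94225366843438 -110.9434875837284
side 93.40410503755682 -108.60100392127676
side 94.91098004997075 -33.403890817326115
side 94.12999795674273 43.17311383044634
side 94.98341807215046 115.41279858118378
```

Call:
send_rows:
  motion: "4 1.5 -20 0 0 0.4 15;7 1.5 -50 0 0 0.4 15;7 1.5 -60 0 0 0.4 15;7 1.5 -60 0 0 0.4 15;7 1.5 -60 0 0 0.4 15;20 2.8 -60 0 0 0.4 15;35 4.5 -60 0 0 0.4 15;50 6 -60 0 0 0.4 15;65 7.7 -60 0 0 0.4 15;80 9.3 -60 0 0 0.4 15;95 10.9 -60 0 0 0.4 15;110 12.5 -60 0 0 0.4 15;125 14 -60 0 0 0.4 15;135 15.2 -60 0 0 0.4 15;142 16 -60 0 0 0.4 15;142 16 -60 0 0 0.4 15;142 16 -60 0 0 0.4 15"

```text
time: 56.85
ee_pos: [512.6, -335.1, 50.6]
tcp_rot: [-3.13, -0.011, -1.461]
wrist_force: [-0.2, 0.2, -1.6]
gripper_width: 19.5
```

Call:
send_rows:
  motion: "1 0.1 0 0 0 0 15;2 0.2 0 0 0 0 15;4 0.4 0 0 0 0 15;4 0.4 0 0 0 0 15"

```text
time: 57.18
ee_pos: [516.6, -334.8, 50.7]
tcp_rot: [-3.13, -0.011, -1.462]
wrist_force: [-0.4, -0.2, -1.7]
gripper_width: 18.9
```

Call:
send_rows:
  motion: "1 0.1 0 0 0 0 15;2 0.2 0 0 0 0 15;4 0.4 0 0 0 0 15;4 0.4 0 0 0 0 15"

```text
time: 57.52
ee_pos: [518.2, -334.9, 50.2]
tcp_rot: [-3.135, -0.01, -1.463]
wrist_force: [-7.0, -0.6, 1.9]
gripper_width: 19.2
```

Call:
send_rows:
  motion: "3 0.3 0 0 0 0 15;6 0.6 0 0 0 0 15;9 0.9 0 0 0 0 15;9 0.9 0 0 0 0 15"

```text
time: 57.85
ee_pos: [519.0, -335.3, 49.6]
tcp_rot: [3.134, -0.008, -1.466]
wrist_force: [-26.0, 1.1, 19.1]
gripper_width: 19.4
```

Call:
send_rows:
  motion: "-5 -0.5 1 0.1 -1 0 15;-30 -3 2 0.1 -1 0 15;-65 -7 3 0.1 -1 0 15;-100 -10.5 4 0.1 -1 0 15;-130 -14 10 0.1 -1 0 15;-130 -14 50 0.1 -1 0 15;-130 -14 65 0.1 -1 0 15;-130 30 65 0.1 -1 0 15;-120 62 65 0.1 -1 0 15;-116 62 65 0.1 -1 0 15;-116 62 40 0.1 -1 0 15;-116 62 10 0.1 -1 0 15;-116 62 4 0.1 -1 0 15;-116 62 4 0.1 -1 0 15"

```text
time: 59.02
ee_pos: [401.8, -272.5, 52.1]
tcp_rot: [-3.135, -0.006, -1.465]
wrist_force: [-1.0, 0.0, -0.8]
gripper_width: 19.3
```

Call:
send_rows:
  motion: "12 1.6 -1 0 0 0 15;27 3.2 -1 0 0 0 15;42 4.8 -1 0 0 0 15;57 6.4 -1 0 0 0 15;72 8 -1 0 0 0 15;87 9.6 -1 0 0 0 15;98 10.8 -1 0 0 0 15;105 11.6 -1 0 0 0 15;105 11.6 -1 0 0 0 15;105 11.6 -1 0 0 0 15"

```text
time: 59.85
ee_pos: [506.8, -260.9, 51.4]
tcp_rot: [-3.135, -0.006, -1.465]
wrist_force: [-1.0, -0.6, -1.6]
gripper_width: 19.2
```

Call:
send_rows:
  motion: "1 0.1 0 0 0 0 15;2 0.2 0 0 0 0 15;3 0.3 0 0 0 0 15;3 0.3 0 0 0 0 15"

```text
time: 60.18
ee_pos: [509.6, -260.8, 51.5]
tcp_rot: [-3.135, -0.006, -1.466]
wrist_force: [-0.6, -0.4, -1.7]
gripper_width: 19.4
```

Call:
send_rows:
  motion: "1 0.1 0 0 0 0 15;2 0.2 0 0 0 0 15;3 0.3 0 0 0 0 15;3 0.3 0 0 0 0 15"

```text
time: 60.52
ee_pos: [512.5, -260.5, 51.4]
tcp_rot: [-3.135, -0.006, -1.466]
wrist_force: [-1.0, -1.0, -1.1]
gripper_width: 19.4
```

Call:
send_rows:
  motion: "1 0.1 0 0 0 0 15;2 0.2 0 0 0 0 15;3 0.3 0 0 0 0 15;3 0.3 0 0 0 0 15"

```text
time: 60.85
ee_pos: [512.7, -260.5, 50.8]
tcp_rot: [-3.14, -0.005, -1.466]
wrist_force: [-8.5, -0.2, 2.9]
gripper_width: 19.0
```

Call:
send_rows:
  motion: "3 0.3 0 0 0 0 15;6 0.6 0 0 0 0 15;6 0.6 0 0 0 0 15"

```text
time: 61.1
ee_pos: [513.0, -260.6, 49.7]
tcp_rot: [3.132, -0.004, -1.468]
wrist_force: [-17.3, -1.5, 9.5]
gripper_width: 19.2
```

Call:
send_rows:
  motion: "-5 -0.5 1 0.1 -1 0 15;-30 -3 2 0.1 -1 0 15;-65 -7 3 0.1 -1 0 15;-100 -10.5 4 0.1 -1 0 15;-130 -14 10 0.1 -1 0 15;-130 -14 50 0.1 -1 0 15;-140 -50 60 0.1 -1 0 15;-140 -90 60 0.1 -1 0 15;-140 -90 60 0.1 -1 0 15"

```text
time: 61.85
ee_pos: [372.6, -359.4, 111.5]
tcp_rot: [-3.131, -0.011, -1.476]
wrist_force: [0.6, -1.9, -2.1]
gripper_width: 19.1
```

Run:
```python
from h import *
y=np.radians(6.1);ex=np.array([np.cos(y),np.sin(y)]);ey=np.array([-ex[1],ex[0]]);O=np.array([494.5,-223.9])
from scipy.optimize import least_squares
for n in('top','side'):
  g=np.mean([cv2.cvtColor(camera(n),cv2.COLOR_BGR2GRAY).astype(float) for _ in range(3)],0); cv2.imwrite(f'pics/t24_{n}.png',g)
  for yy in (114,38,-38,-114):
    # radial edge search around predicted circle: for each angle find radius with max gradient (dark inside -> bright outside)
    b=np.array([.3,2.5]) if n=='top' else np.zeros(2)
    c0=O-b+95*ex+yy*ey; 
    for it in range(4):
      P=[]
      for a in np.radians(np.arange(0,360,6)):
        d=np.array([np.cos(a),np.sin(a)]); rs=np.arange(26,38,.5)
        v=np.array([ (lambda q: cv2.getRectSubPix(g.astype(np.float32),(1,1),(float(q[0]),float(q[1])))[0,0])(px(n,(*(c0+r*d),56))) for r in rs])
        v=np.convolve(v,np.ones(3)/3,'same'); gr=v[4:]-v[:-4]; k=gr[1:-1].argmax()+1
        if gr[k]>6: P.append(c0+rs[k+2]*d)
      P=np.array(P)
      r=least_squares(lambda q:np.hypot(*(P-q[:2]).T)-32,c0,loss='soft_l1',f_scale=1); c0=r.x
    p=c0+b-O; print(n,yy,len(P),np.round([p@ex,p@ey],2),'res',np.median(abs(np.hypot(*(P-c0).T)-32)).round(2))
```

```text
[ WARN:0@3.956] global loadsave.cpp:1063 imwrite_ Unsupported depth image for selected encoder is fallbacked to CV_8U.
Traceback (most recent call last):
  File "h.py", line 14, in px
    c,R,t=info(n); q=R@np.array(p,float)+t; a=q[:2]/q[2]; a=a*(1+c['k1']*(a@a)); return np.array([c['cx']+c['fx']*a[0],c['cy']+c['fy']*a[1]])
          ~~~~^^^
  File "h.py", line 4, in info
    c=camera_info(n); R=cv2.Rodrigues(np.array(c['rvec'],float))[0]; return c,R,np.array(c['tvec'],float).ravel()
ValueError: time passes only in moves, steps and waits
```

```bash
sed -i 's/^def info(n):/import functools\n@functools.lru_cache(None)\ndef info(n):/' h.py
cat > circ.py <<'E'
from h import *
from scipy.optimize import least_squares
y=np.radians(6.1);ex=np.array([np.cos(y),np.sin(y)]);ey=np.array([-ex[1],ex[0]]);O=np.array([494.5,-223.9])
for n in('top','side'):
  im=camera(n); cv2.imwrite(f'pics/t24_{n}.png',im); g=cv2.cvtColor(im,cv2.COLOR_BGR2GRAY).astype(np.float32)
  for yy in (114,38,-38,-114):
    b=np.array([.3,2.5]) if n=='top' else np.zeros(2)
    c0=O-b+95*ex+yy*ey
    for it in range(4):
      P=[]
      for a in np.radians(np.arange(0,360,6)):
        d=np.array([np.cos(a),np.sin(a)]); rs=np.arange(26,38,.5)
        q=np.array([px(n,(*(c0+r*d),56)) for r in rs],np.float32)
        v=cv2.remap(g,q[:,0].copy(),q[:,1].copy(),cv2.INTER_LINEAR).ravel()
        v=np.convolve(v,np.ones(3)/3,'same'); gr=v[4:]-v[:-4]; k=gr[1:-1].argmax()+1
        if gr[k]>6: P.append(c0+rs[k+2]*d)
      P=np.array(P)
      r=least_squares(lambda q:np.hypot(*(P-q[:2]).T)-32,c0,loss='soft_l1',f_scale=1); c0=r.x
    p=c0+b-O; print(n,yy,len(P),np.round([p@ex,p@ey],2),'res',np.median(abs(np.hypot(*(P-c0).T)-32)).round(2))
E
python3 circ.py
```

```text
top 114 58 [ 95.11 116.1 ] res 0.51
top 38 55 [95.2  40.66] res 0.59
top -38 53 [ 95.03 -35.32] res 0.48
top -114 47 [  94.02 -110.68] res 0.54
side 114 49 [ 94.73 118.52] res 0.51
side 38 59 [94.54 42.76] res 0.48
side -38 59 [ 94.7  -33.19] res 0.53
side -114 60 [  93.69 -108.51] res 0.57
```

Call:
send_rows:
  motion: "4 14 -20 0 0 0.7 15;6 14 -50 0 0 0.7 15;6 14 -60 0 0 0.7 15;6 14 -60 0 0 0.7 15;6 14 -60 0 0 0.7 15;20 15.5 -60 0 0 0.7 15;35 17 -60 0 0 0.7 15;50 18.6 -60 0 0 0.7 15;65 20.2 -60 0 0 0.7 15;80 21.8 -60 0 0 0.7 15;95 23.4 -60 0 0 0.7 15;110 25 -60 0 0 0.7 15;125 26.6 -60 0 0 0.7 15;135 27.7 -60 0 0 0.7 15;142 28.4 -60 0 0 0.7 15;142 28.4 -60 0 0 0.7 15;142 28.4 -60 0 0 0.7 15"

```text
time: 63.52
ee_pos: [514.9, -322.4, 49.6]
tcp_rot: [-3.135, -0.005, -1.456]
wrist_force: [-1.7, -5.0, 1.4]
gripper_width: 19.4
```

Call:
send_rows:
  motion: "1 0.1 0 0 0 0 15;2 0.2 0 0 0 0 15;4 0.4 0 0 0 0 15;4 0.4 0 0 0 0 15"

```text
time: 63.85
ee_pos: [515.5, -322.6, 49.2]
tcp_rot: [-3.141, -0.004, -1.457]
wrist_force: [-11.4, -2.5, 5.7]
gripper_width: 19.1
```

Call:
send_rows:
  motion: "3 0.3 0 0 0 0 15;6 0.6 0 0 0 0 15;6 0.6 0 0 0 0 15;6 0.6 0 0 0 0 15"

```text
time: 64.18
ee_pos: [516.5, -322.5, 48.3]
tcp_rot: [3.133, -0.003, -1.459]
wrist_force: [-14.4, -3.5, 6.1]
gripper_width: 19.3
```

Call:
send_rows:
  motion: "-10 -1 1 0.1 -1 0 15;-10 -6 2 0.1 -1 0 15;-10 -9 2 0.1 -1 0 15;-10 -14 2.5 0.1 -1 0 15;-10 -16 2.5 0.1 -1 0 15;-6 -15.5 2.5 0.1 -1 0 15;-3 -15 2.5 0.1 -1 0 15;0 -15 2.5 0.1 -1 0 15;0 -15 2.5 0.1 -1 0 15"

```text
time: 64.93
ee_pos: [516.7, -336.9, 50.5]
tcp_rot: [-3.134, -0.002, -1.458]
wrist_force: [-1.5, 0.2, -1.3]
gripper_width: 19.3
```

Call:
send_rows:
  motion: "1 0.1 0 0 0 0 15;2 0.2 0 0 0 0 15;4 0.4 0 0 0 0 15;4 0.4 0 0 0 0 15"

```text
time: 65.27
ee_pos: [517.7, -336.8, 49.8]
tcp_rot: [-3.139, -0.001, -1.459]
wrist_force: [-9.4, -1.3, 1.7]
gripper_width: 19.3
```

Call:
send_rows:
  motion: "3 0.3 0 0 0 0 15;6 0.6 0 0 0 0 15;6 0.6 0 0 0 0 15;6 0.6 0 0 0 0 15"

```text
time: 65.6
ee_pos: [518.3, -336.9, 48.6]
tcp_rot: [3.134, 0.001, -1.461]
wrist_force: [-14.0, -1.3, 4.0]
gripper_width: 19.6
```

```bash
python3 circ.py; python3 look.py t25 side,330,130,120,130,6
```

```text
top 114 58 [ 95.05 116.06] res 0.56
top 38 54 [95.27 40.61] res 0.5
top -38 53 [ 94.88 -35.31] res 0.59
top -114 50 [  94.32 -110.67] res 0.53
side 114 48 [ 94.78 118.59] res 0.52
side 38 59 [94.57 42.74] res 0.48
side -38 60 [ 94.77 -33.18] res 0.51
side -114 60 [  94.05 -108.58] res 0.51
[ 518.3 -336.9   48.6] 65.7 [-14.4  -1.6   2.7] [ 3.135e+00  1.000e-03 -1.461e+00] 19.208204697220086
```

View pics/t25_side.png

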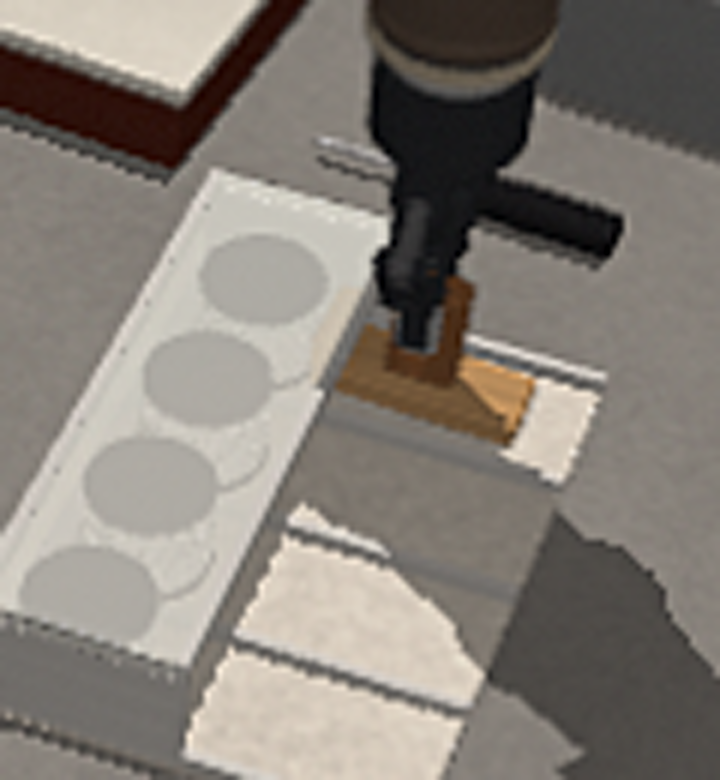

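Run:
```python
import cv2,numpy as np
a=cv2.imread('pics/t23_top_full.png').astype(np.float32)
def en(c):
    c=cv2.resize(c,None,fx=8,fy=8,interpolation=cv2.INTER_CUBIC); return np.clip((c-150)*3.2,0,255)
cv2.imwrite('pics/e1.png',en(a[220:285,345:415])); cv2.imwrite('pics/e2.png',en(a[220:285,400:475]))
```

```text
[ WARN:0@0.051] global loadsave.cpp:1063 imwrite_ Unsupported depth image for selected encoder is fallbacked to CV_8U.
```

View pics/e1.png

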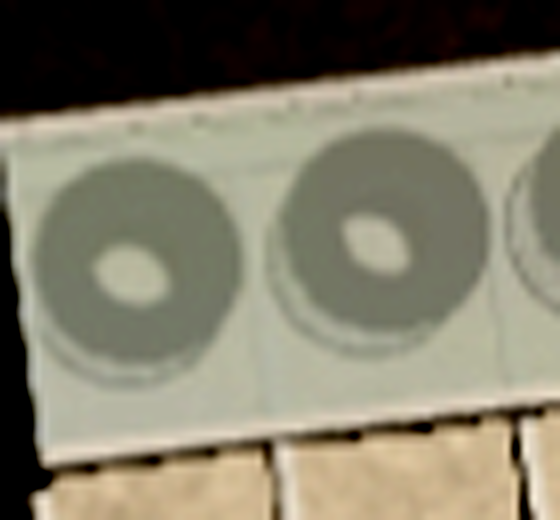

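View pics/e2.png

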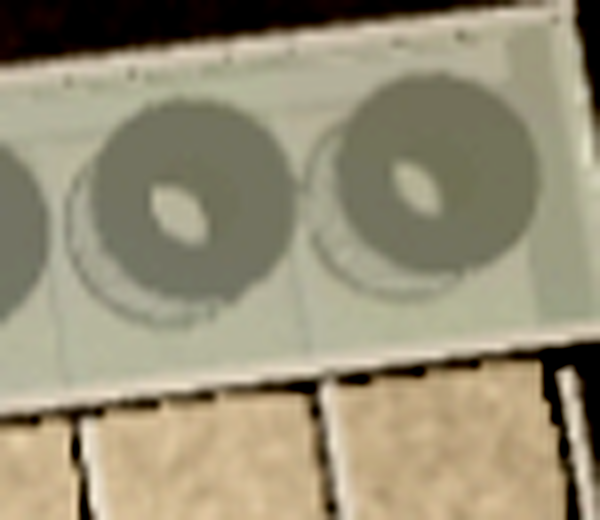

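Run:
```python
from h import *
from scipy.optimize import least_squares
y=np.radians(6.1);ex=np.array([np.cos(y),np.sin(y)]);ey=np.array([-ex[1],ex[0]]);O=np.array([494.5,-223.9])
im=cv2.imread('pics/t23_top_full.png'); g=cv2.cvtColor(im,cv2.COLOR_BGR2GRAY).astype(np.float32)
b=np.array([.3,2.5])
for z in (6,8):
 for yy in (114,38,-38,-114):
  c0=O-b+95*ex+(yy+2.5)*ey
  for it in range(4):
    P=[]
    for a in np.radians(np.arange(150,260,5)):
      d=np.array([np.cos(a),np.sin(a)]); rs=np.arange(27,37,.5)
      q=np.array([px('top',(*(c0+r*d),z)) for r in rs],np.float32)
      v=cv2.remap(g,q[:,0].copy(),q[:,1].copy(),cv2.INTER_CUBIC).ravel()
      v=np.convolve(v,np.ones(3)/3,'same'); gr=v[4:]-v[:-4]; k=gr[1:-1].argmax()+1
      if gr[k]>3: P.append(c0+rs[k+2]*d)
    P=np.array(P); 
    if len(P)<5: break
    c0=least_squares(lambda q:np.hypot(*(P-q[:2]).T)-32,c0,loss='soft_l1',f_scale=.5).x
  p=c0+b-O; print(z,yy,len(P),np.round([p@ex,p@ey],2),np.median(abs(np.hypot(*(P-c0).T)-32)).round(2))
```

```text
6 114 22 [ 94.91 116.39] 0.06
6 38 22 [95.2  39.67] 0.24
6 -38 21 [ 95.19 -36.35] 0.5
6 -114 20 [  93.62 -112.35] 0.49
8 114 22 [ 94.71 116.6 ] 0.02
8 38 22 [94.88 39.92] 0.32
8 -38 22 [ 94.9  -36.25] 0.53
8 -114 20 [  93.38 -111.78] 0.05
```

Call:
send_rows:
  motion: "-10 -1 1 0.1 -1 0 10;-10 -1 2.5 0.1 -1 0 10;-10 0 2.5 0.1 -1 0 10;-10 0 2.5 0.1 -1 0 10;-2 1 2.5 0.1 -1 0 10;6 2 2.5 0.1 -1 0 10;10 2 2.5 0.1 -1 0 10;10 2 2.5 0.1 -1 0 10"
  newtons: 110

```text
time: 66.42
ee_pos: [518.9, -335.9, 48.6]
tcp_rot: [3.133, 0.004, -1.464]
wrist_force: [-27.7, -1.5, 7.8]
gripper_width: 18.8
```

Call:
send_rows:
  motion: "4 0.4 0 0 0 0 10;8 0.8 0 0.1 -1 0 10;10 1 0 0.1 -1 0 10;10 1 0 0.1 -1 0 10"

```text
time: 66.75
ee_pos: [520.4, -336.3, 46.5]
tcp_rot: [3.135, 0.006, -1.467]
wrist_force: [-24.8, -2.0, 9.0]
gripper_width: 18.9
```

```bash
python3 circ.py
```

```text
top 114 55 [ 95.07 116.07] res 0.57
top 38 51 [95.26 40.65] res 0.5
top -38 54 [ 94.99 -35.24] res 0.48
top -114 52 [  94.39 -110.52] res 0.56
side 114 49 [ 94.79 118.63] res 0.48
side 38 59 [94.65 42.67] res 0.51
side -38 60 [ 94.78 -33.13] res 0.61
side -114 60 [  94.28 -108.57] res 0.52
```

Call:
send_rows:
  motion: "-10 -1 2 0 0 0 10;-30 -3 5 0.1 -1 0 10;-65 -7 5 0.1 -1 0 10;-100 -10.5 5 0.1 -1 0 10;-148 -15 15 0.1 -1 0 10;-148 -15 55 0.1 -1 0 10;-148 -15 65 0.1 -1 0 10;-148 -15 65 0.1 -1 0 10"

```text
time: 67.52
ee_pos: [374.7, -352.8, 114.7]
tcp_rot: [-3.126, 0.002, -1.467]
wrist_force: [0.8, -1.2, -1.5]
gripper_width: 18.7
```

```bash
python3 circ.py;python3 look.py t26 side,330,130,140,130,5
```

```text
top 114 57 [ 94.99 116.09] res 0.5
top 38 52 [95.19 40.66] res 0.53
top -38 53 [ 94.92 -35.35] res 0.51
top -114 50 [  94.17 -110.4 ] res 0.6
side 114 49 [ 94.72 118.52] res 0.51
side 38 59 [94.6  42.72] res 0.49
side -38 59 [ 94.68 -33.18] res 0.52
side -114 60 [  93.52 -108.35] res 0.56
[ 374.  -351.4  111.8] 67.6167 [ 0.4 -0.  -1.8] [-3.129  0.005 -1.466] 18.701521028853083
```

View pics/t26_side.png

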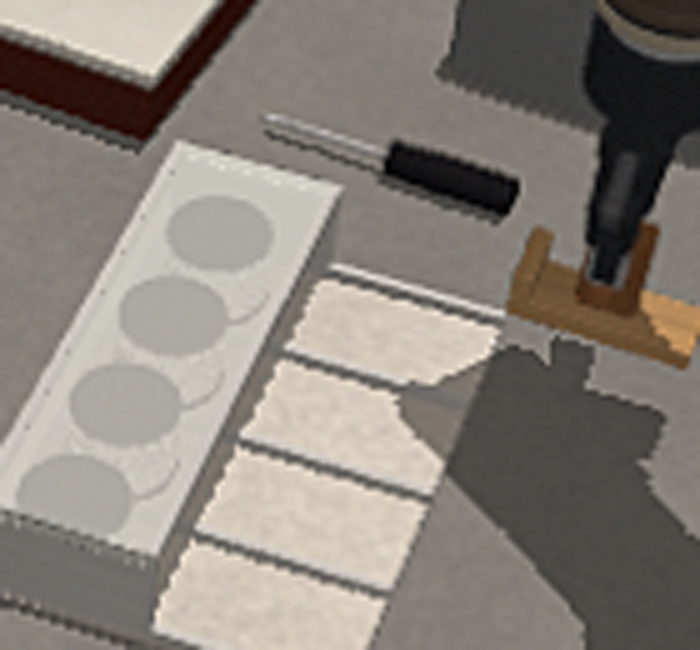

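Run:
```python
import cv2,numpy as np
def en(c,f,lo=150,k=3):
    c=cv2.resize(c.astype(np.float32),None,fx=f,fy=f,interpolation=cv2.INTER_CUBIC); return np.clip((c-lo)*k,0,255).astype(np.uint8)
a=cv2.imread('pics/s0_top.png'); b=cv2.imread('pics/s0_side.png')
cv2.imwrite('pics/e3.png',en(a[215:285,340:485],5.4)); cv2.imwrite('pics/e4.png',en(b[155:260,320:410],6))
c=cv2.imread('pics/t26_side_full.png'); cv2.imwrite('pics/e5.png',en(c[150:215,340:405],9))
```

```text
(no output)
```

View pics/e3.png

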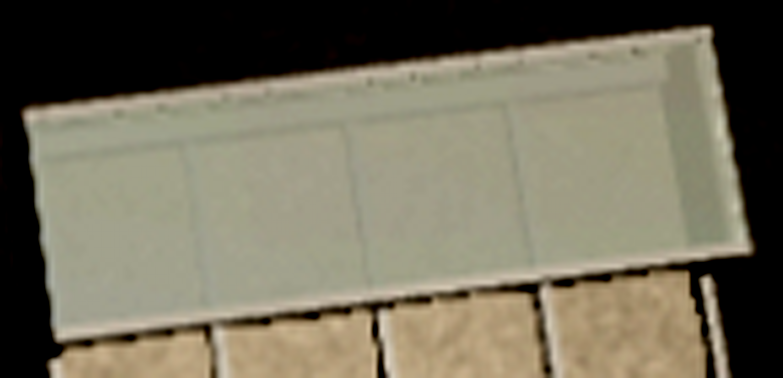

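View pics/e4.png

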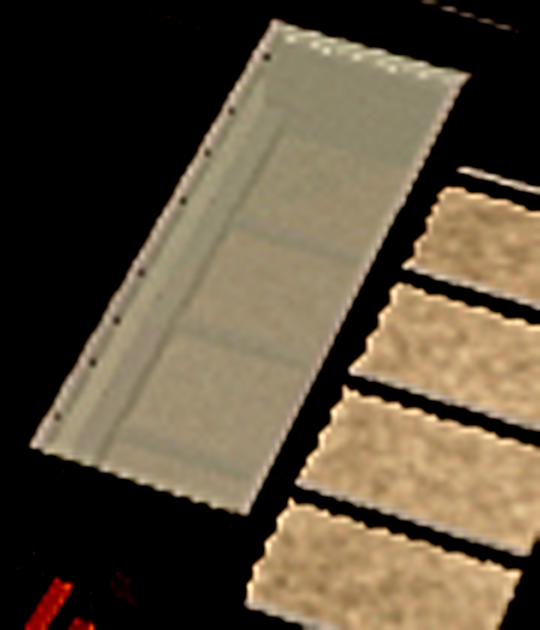

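View pics/e5.png

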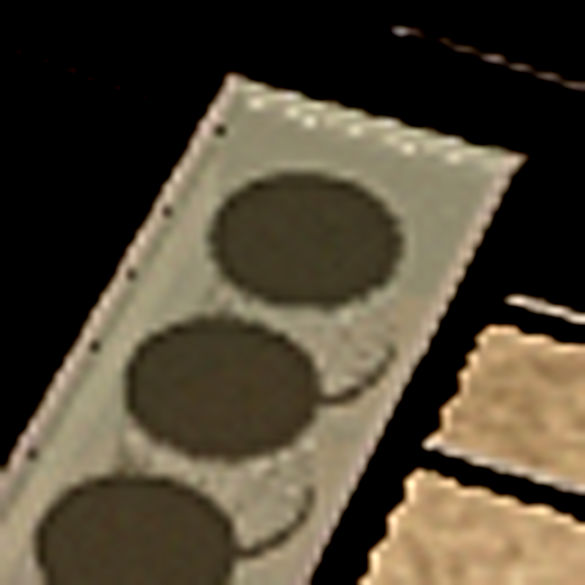

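Call:
send_rows:
  motion: "-16 -1 -20 0 0 0 10;-16 -1 -50 0 0 0 10;-16 -1 -62 0 0 0 10;-16 -1 -66 0 0 0 10;-16 -1 -66 0 0 0 10"
  newtons: 60

```text
time: 68.08
ee_pos: [357.3, -350.5, 43.1]
tcp_rot: [-3.132, 0.01, -1.464]
wrist_force: [-0.3, 0.4, -1.1]
gripper_width: 18.6
```

```bash
python3 look.py t27 side,390,130,100,100,7
```

```text
[ 357.3 -350.5   43.1] 68.0833 [-0.3  0.4 -1.1] [-3.132  0.01  -1.464] 18.581181253236476
```

View pics/t27_side.png

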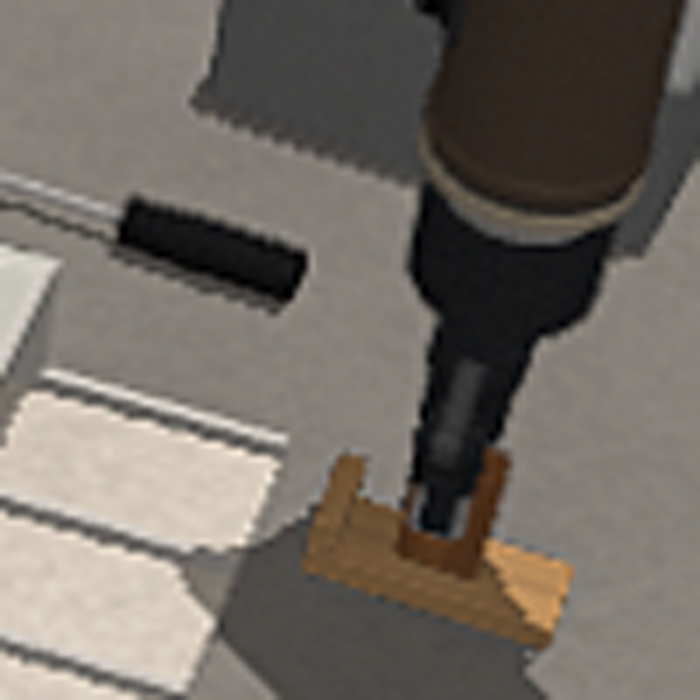

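Call:
send_rows:
  motion: "0 0 -1 0 0 0 10;0 0 -2 0 0 0 10;0 0 -3 0 0 0 14;0 0 -3 0 0 0 14;0 0 -3 0 0 0 26;0 0 -3 0 0 0 34;0 0 -3 0 0 0 34;-3 0 -8 0 0 0 34;-3 0 -16 0 0 0 34;-3 0 -16 0 0 0 34;-3 0 -16 0 0 0 34"

```text
time: 69.05
ee_pos: [354.4, -350.7, 27.4]
tcp_rot: [-3.132, 0.009, -1.464]
wrist_force: [-0.3, -0.9, 0.1]
gripper_width: 33.9
```

```bash
python3 look.py t28 side,390,130,100,100,7; python3 circ.py
```

```text
[ 354.4 -350.7   27.4] 69.05 [-0.3 -0.9  0.1] [-3.132  0.009 -1.464] 33.93389360579212
top 114 55 [ 95.09 116.2 ] res 0.49
top 38 54 [95.11 40.64] res 0.51
top -38 53 [ 94.92 -35.29] res 0.5
top -114 47 [  94.09 -110.47] res 0.52
side 114 49 [ 94.81 118.53] res 0.51
side 38 59 [94.56 42.71] res 0.49
side -38 59 [ 94.76 -33.17] res 0.58
side -114 60 [  93.74 -108.33] res 0.53
```

View pics/t28_side.png

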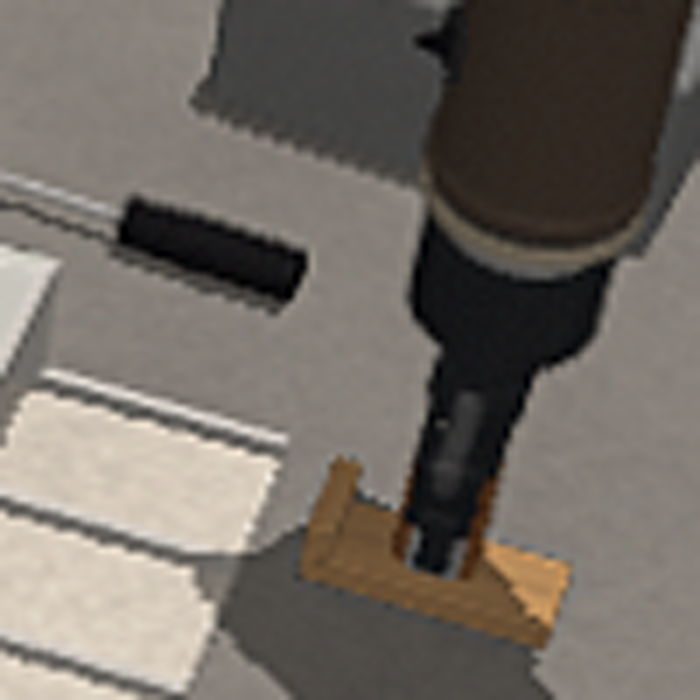

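Call:
send_rows:
  motion: "0 0 0 0 0 0 15;0 0 0 0 0 0 15;0 0 0 0 0 0 10;0 0 0 0 0 0 10"
  newtons: 80

```text
time: 69.53
ee_pos: [355.3, -351.3, 28.5]
tcp_rot: [-3.131, 0.008, -1.464]
wrist_force: [-0.6, 1.2, 4.4]
gripper_width: 18.9
```

Call:
send_rows:
  motion: "0 0 6 0 0 0 10;0 0 10 0 0 0 10;10 0.5 10 0 0 0 10;25 2 10 0 0 0 10;40 3.6 10 0 0 0 10;40 3.6 6.5 0 0 0 10;40 3.6 6.5 0 0 0 10"

```text
time: 70.12
ee_pos: [397.6, -346.8, 34.5]
tcp_rot: [-3.13, 0.008, -1.461]
wrist_force: [0.3, 0.2, -0.5]
gripper_width: 18.9
```

Call:
send_rows:
  motion: "12 0 0 0 0 0 10;27 1.4 0 0 0 0 10;42 3 0 0 0 0 10;57 4.6 0 0 0 0 10;72 6.2 0 0 0 0 10;87 7.8 0 0 0 0 10;100 9.2 0 0 0 0 10;108 10 0 0 0 0 10;113 10.5 0 0 0 0 10;113 10.5 0 0 0 0 10"

```text
time: 70.95
ee_pos: [511.9, -336.0, 34.6]
tcp_rot: [-3.129, 0.008, -1.461]
wrist_force: [2.0, 0.2, 3.0]
gripper_width: 19.2
```

Call:
send_rows:
  motion: "1 0.1 0 0 0 0 10;2 0.2 0 0 0 0 10;3 0.3 0 0 0 0 10;3 0.3 0 0 0 0 10"

```text
time: 71.28
ee_pos: [514.0, -336.0, 34.6]
tcp_rot: [-3.13, 0.008, -1.461]
wrist_force: [-3.1, -0.5, 5.3]
gripper_width: 19.5
```

Call:
send_rows:
  motion: "1 0.1 0 0 0 0 10;2 0.2 0 0 0 0 10;3 0.3 0 0 0 0 10;3 0.3 0 0 0 0 10"

```text
time: 71.62
ee_pos: [515.4, -336.0, 34.6]
tcp_rot: [-3.133, 0.008, -1.462]
wrist_force: [-5.6, 0.3, 8.1]
gripper_width: 19.0
```

Call:
send_rows:
  motion: "1 0.1 0 0 0 0 10;2 0.2 0 0 0 0 10;3 0.3 0 0 0 0 10;3 0.3 0 0 0 0 10"

```text
time: 71.95
ee_pos: [515.6, -336.0, 34.7]
tcp_rot: [-3.137, 0.009, -1.463]
wrist_force: [-11.9, 2.4, 14.5]
gripper_width: 18.7
```

```bash
python3 circ.py | grep -e '-114' -e '-38'
```

```text
top -38 54 [ 94.99 -35.28] res 0.48
top -114 51 [  94.17 -110.29] res 0.57
side -38 59 [ 94.7  -33.31] res 0.52
side -114 60 [  93.87 -108.53] res 0.55
```

Call:
send_rows:
  motion: "-6 -0.6 1 0 0 0 10;-20 -2 2 0 0 0 10;-45 -5 2 0 0 0 10;-45 -5 2 0 0 0 10"

```text
time: 72.38
ee_pos: [464.8, -342.1, 35.7]
tcp_rot: [3.141, 0.01, -1.466]
wrist_force: [-0.9, 0.3, -2.6]
gripper_width: 19.5
```

```bash
python3 circ.py | grep -e '-114' -e '-38'
```

```text
top -38 52 [ 95.03 -35.36] res 0.49
top -114 50 [  94.06 -110.39] res 0.56
side -38 59 [ 94.72 -33.27] res 0.52
side -114 60 [  93.54 -108.34] res 0.51
```

Call:
send_rows:
  motion: "-30 -3 2 0.06 -0.6 0 10;-65 -6 10 0.06 -0.6 0 10;-70 -6 50 0.06 -0.6 0.2 10;-70 -6 65 0.06 -0.6 0.2 10;-70 30 65 0.06 -0.6 0.2 10;-66 68 65 0.06 -0.6 0.2 10;-64 68 65 0.06 -0.6 0.2 10;-64 68 40 0.06 -0.6 0.2 10;-64 68 10 0.06 -0.6 0.2 10;-64 68 -0.5 0.06 -0.6 0.2 10;-64 68 -0.5 0.06 -0.6 0.2 10;-64 68 -0.5 0.06 -0.6 0.2 10"

```text
time: 73.48
ee_pos: [405.2, -273.0, 35.4]
tcp_rot: [-3.128, 0.01, -1.461]
wrist_force: [0.3, -0.3, -1.1]
gripper_width: 18.7
```

Call:
send_rows:
  motion: "12 2 -0.7 0 0 0 10;27 3.9 -0.7 0 0 0 10;42 5.5 -0.7 0 0 0 10;57 7.1 -0.7 0 0 0 10;72 8.7 -0.7 0 0 0 10;87 10.3 -0.7 0 0 0 10;95 11.1 -0.7 0 0 0 10;100 11.7 -0.7 0 0 0 10;100 11.7 -0.7 0 0 0 10"

```text
time: 74.23
ee_pos: [507.2, -260.9, 35.3]
tcp_rot: [-3.126, 0.01, -1.46]
wrist_force: [2.4, -0.2, 3.0]
gripper_width: 19.2
```

Call:
send_rows:
  motion: "1 0.1 0 0 0 0 10;2 0.2 0 0 0 0 10;3 0.3 0 0 0 0 10;3 0.3 0 0 0 0 10"

```text
time: 74.57
ee_pos: [509.3, -260.9, 35.2]
tcp_rot: [-3.128, 0.01, -1.46]
wrist_force: [-2.0, 0.6, 1.7]
gripper_width: 19.0
```

Call:
send_rows:
  motion: "1 0.1 0 0 0 0 10;2 0.2 0 0 0 0 10;3 0.3 0 0 0 0 10;3 0.3 0 0 0 0 10"

```text
time: 74.9
ee_pos: [509.7, -261.0, 34.8]
tcp_rot: [-3.132, 0.011, -1.461]
wrist_force: [-7.1, 0.1, 5.7]
gripper_width: 19.3
```

Call:
send_rows:
  motion: "1 0.1 0 0 0 0 10;2 0.2 0 0 0 0 10;3 0.3 0 0 0 0 10;3 0.3 0 0 0 0 10"

```text
time: 75.23
ee_pos: [509.9, -261.0, 34.5]
tcp_rot: [-3.137, 0.011, -1.462]
wrist_force: [-8.5, -0.4, 8.5]
gripper_width: 19.1
```

Call:
send_rows:
  motion: "3 0.3 0 0 0 0 10;6 0.6 0 0 0 0 10;8 0.8 0 0 0 0 10;8 0.8 0 0 0 0 10"

```text
time: 75.57
ee_pos: [510.4, -261.0, 33.8]
tcp_rot: [3.133, 0.013, -1.465]
wrist_force: [-23.1, -0.7, 19.9]
gripper_width: 19.2
```

```bash
python3 circ.py
```

```text
top 114 55 [ 94.99 116.12] res 0.52
top 38 53 [95.09 40.64] res 0.51
top -38 40 [ 95.12 -35.63] res 0.47
top -114 19 [ 104.42 -117.89] res 1.68
side 114 48 [ 94.71 118.49] res 0.54
side 38 59 [94.56 42.71] res 0.5
side -38 59 [ 94.81 -33.33] res 0.62
side -114 54 [  93.45 -108.42] res 0.55
```

Call:
send_rows:
  motion: "-6 -0.6 1 0 0 0 10;-20 -2 2 0.07 -0.7 0 10;-50 -5 2 0.07 -0.7 0 10;-90 -9 3 0.07 -0.7 0 10;-115 -12 15 0.07 -0.7 0.3 10;-125 -13 50 0.07 -0.7 0.3 10;-125 -13 65 0.07 -0.7 0.3 10;-125 -50 65 0.07 -0.7 0.3 10;-120 -88 65 0.07 -0.7 0.3 10;-116 -88 65 0.07 -0.7 0.3 10;-116 -88 40 0.07 -0.7 0.3 10;-116 -88 20 0.07 -0.7 0.3 10;-116 -88 13 0.07 -0.7 0.3 10;-116 -88 13 0.07 -0.7 0.3 10;-116 -88 13 0.07 -0.7 0.3 10"

```text
time: 76.92
ee_pos: [394.5, -348.8, 46.9]
tcp_rot: [-3.138, 0.013, -1.459]
wrist_force: [0.3, 0.3, -1.2]
gripper_width: 18.9
```

Call:
send_rows:
  motion: "15 1.6 0 0 0 0 10;30 3.2 0 0 0 0 10;45 4.8 0 0 0 0 10;60 6.4 0 0 0 0 10;75 8 0 0 0 0 10;90 9.6 0 0 0 0 10;103 11 0 0 0 0 10;112 12 0 0 0 0 10;116 12.4 0 0 0 0 10;116 12.4 0 0 0 0 10"

```text
time: 77.75
ee_pos: [511.6, -336.1, 47.6]
tcp_rot: [-3.137, 0.013, -1.458]
wrist_force: [-0.7, 0.4, -1.7]
gripper_width: 19.0
```

Call:
send_rows:
  motion: "1 0.1 0 0 0 0 10;2 0.2 0 0 0 0 10;4 0.4 0 0 0 0 10;4 0.4 0 0 0 0 10"

```text
time: 78.08
ee_pos: [514.9, -336.1, 47.6]
tcp_rot: [-3.138, 0.013, -1.459]
wrist_force: [-1.6, -0.1, -1.1]
gripper_width: 19.1
```

Call:
send_rows:
  motion: "1 0.1 0 0 0 0 10;2 0.2 0 0 0 0 10;4 0.4 0 0 0 0 10;4 0.4 0 0 0 0 10"

```text
time: 78.42
ee_pos: [515.6, -336.3, 46.9]
tcp_rot: [3.14, 0.014, -1.46]
wrist_force: [-9.4, -0.9, 2.3]
gripper_width: 19.1
```

Call:
send_rows:
  motion: "1 0.1 0 0 0 0 10;2 0.2 0 0 0 0 10;4 0.4 0 0 0 0 10;4 0.4 0 0 0 0 10"

```text
time: 78.75
ee_pos: [515.8, -336.6, 46.2]
tcp_rot: [3.133, 0.015, -1.462]
wrist_force: [-12.2, -0.4, 4.2]
gripper_width: 18.9
```

```bash
python3 circ.py| grep -e -114
```

```text
top -114 48 [  94.05 -110.52] res 0.56
side -114 60 [  93.96 -108.64] res 0.64
```

Call:
send_rows:
  motion: "4 0.4 0.5 0.1 -1 0 10;8 0.8 1 0.2 -2 0 10;12 1.2 1.5 0.2 -2 0 10;12 1.2 1.5 0.2 -2 0 10;12 1.2 1.5 0.2 -2 0 10"
  newtons: 110

```text
time: 79.27
ee_pos: [516.4, -337.4, 45.0]
tcp_rot: [-3.134, 0.018, -1.466]
wrist_force: [-30.4, -3.1, 9.1]
gripper_width: 18.5
```

```bash
python3 circ.py| grep -e -114; python3 look.py t29 side,340,150,90,90,8 top,410,210,75,70,8
```

```text
top -114 48 [  94.36 -111.16] res 0.52
side -114 60 [  94.08 -108.89] res 0.59
[ 516.4 -337.4   45. ] 79.3667 [-30.2  -2.4   8.6] [-3.134  0.018 -1.466] 18.704777842524926
```

View pics/t29_side.png

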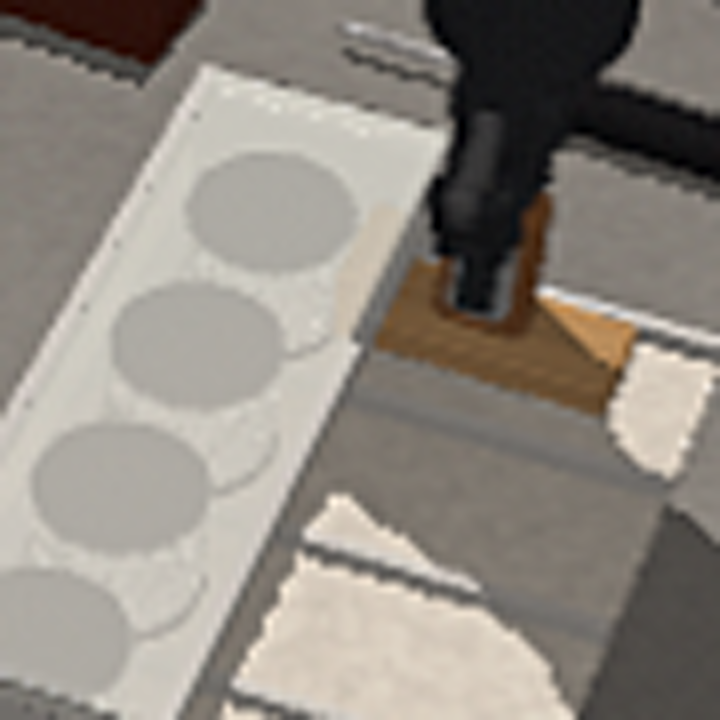

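```bash
cat > stop.py <<'E'
from h import *
y=np.radians(6.1);ex=np.array([np.cos(y),np.sin(y)]);ey=np.array([-ex[1],ex[0]]);O=np.array([494.5,-223.9])
for n,b in (('top',np.array([.3,2.5])),('side',np.zeros(2))):
  g=cv2.cvtColor(cv2.imread(f'pics/s0_{n}.png'),cv2.COLOR_BGR2GRAY).astype(np.float32)
  for z in (28,):
    for yc in (114,38,-38,-114):
      s=[]
      for yy in np.arange(yc-25,yc+26,2):
        xs=np.arange(112,140,.5)
        q=np.array([px(n,(*(O-b+x*ex+yy*ey),z)) for x in xs],np.float32)
        s.append(cv2.remap(g,q[:,0].copy(),q[:,1].copy(),cv2.INTER_CUBIC).ravel())
      v=np.mean(s,0); v=np.convolve(v,np.ones(3)/3,'same')
      print(n,yc,'min at',xs[v[2:26].argmin()+2], np.round(v[4:-2:3]).astype(int))
E
python3 stop.py
```

```text
top 114 min at 124.0 [203 203 203 203 203 201 200 199 201 202 203 203 203 203 202 201 200]
top 38 min at 124.5 [203 203 203 203 202 201 199 199 200 201 202 202 202 202 202 200 199]
top -38 min at 124.0 [202 202 202 202 202 201 199 199 200 201 202 202 202 202 202 200 199]
top -114 min at 123.5 [201 201 201 201 201 200 198 198 200 201 202 202 202 202 201 200 199]
side 114 min at 122.0 [159 159 161 161 158 155 155 160 163 162 160 158 159 161 163 163 162]
side 38 min at 122.5 [198 199 199 197 194 191 191 193 196 197 197 196 196 196 197 198 201]
side -38 min at 122.5 [197 197 198 197 195 192 192 194 196 198 198 197 197 196 197 198 200]
side -114 min at 122.0 [196 197 197 196 194 192 192 194 196 197 197 197 197 196 197 198 200]
```

Call:
send_rows:
  motion: "-8 -0.8 0.5 0 0 0 10;-25 -2.6 1 0 0 0 10;-60 -6.4 1 0 0 0 10;-100 -10 2 0 0 0 10;-140 -14 10 0 0 0 10;-163 -14 10 0 0 0 10;-163 -14 10 0 0 0 10;-163 -14 5 0 0 0 10;-163 -14 5 0 0 0 10;-163 -14 -5 0 0 0 10;-163 -14 -12 0 0 0 10;-163 -14 -14 0 0 0 10;-163 -14 -14 0 0 0 10"
  newtons: 60

```text
time: 80.55
ee_pos: [353.6, -350.6, 29.8]
tcp_rot: [-3.135, 0.019, -1.465]
wrist_force: [-0.2, -0.4, -2.5]
gripper_width: 18.5
```

```bash
python3 look.py t30 side,330,130,150,130,5; python3 circ.py
```

```text
[ 353.6 -350.6   29.8] 80.55 [-0.2 -0.4 -2.5] [-3.135  0.019 -1.465] 18.488714220951884
top 114 56 [ 94.93 116.09] res 0.54
top 38 55 [95.15 40.57] res 0.59
top -38 52 [ 94.86 -35.36] res 0.54
top -114 49 [  93.92 -111.01] res 0.54
side 114 49 [ 94.84 118.52] res 0.5
side 38 59 [94.6  42.81] res 0.46
side -38 59 [ 94.82 -33.17] res 0.53
side -114 60 [  93.37 -109.06] res 0.56
```

View pics/t30_side.png

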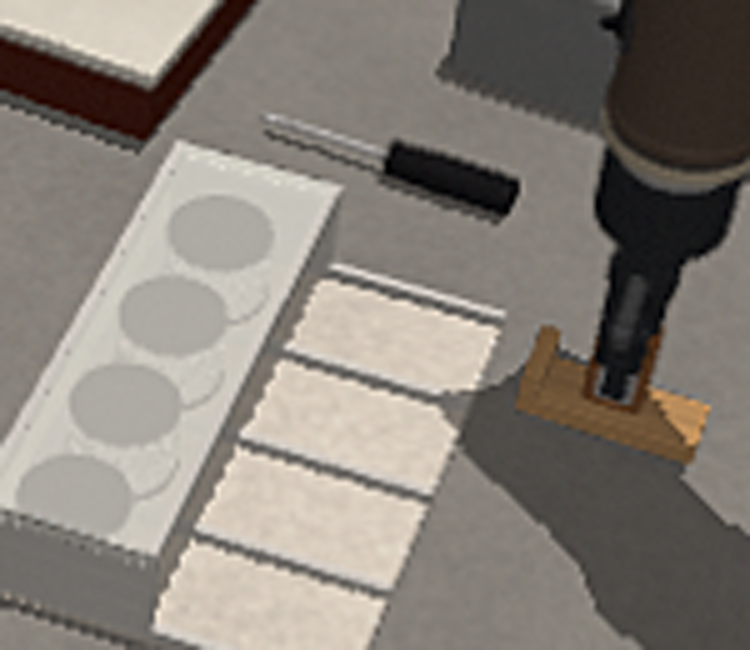

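Call:
send_rows:
  motion: "0 0 -1.5 0 0 0 10;0 0 -2 0 0 0 10;0 0 -2 0 0 0 18;0 0 -2 0 0 0 20;0 0 -2 0 0 0 28;0 0 -2 0 0 0 36;0 0 -2 0 0 0 40;0 0 -1 0 0 0 40;0 0 20 0 0 0 40;0 0 50 0 0 0 40;0 0 90 0 0 0 40;0 0 120 0 0 0 40;0 0 120 0 0 0 40"

```text
time: 81.78
ee_pos: [356.5, -353.2, 156.7]
tcp_rot: [-3.128, 0.011, -1.465]
wrist_force: [0.5, -1.0, 0.5]
gripper_width: 40.1
```

Call:
send_rows:
  motion: "30 80 10 0 0 5 40;50 160 10 0 0 10 40;80 240 10 0 0 17 40;110 320 10 0 0 24 40;140 400 10 0 0 31 40;140 480 10 0 0 38 40;140 540 10 0 0 44 40;142 603 10 0 0 44 40;142 603 10 0 0 44 40;142 603 10 0 0 44 40;142 603 10 0 0 44 40;142 603 10 0 0 44 40;142 603 10 0 0 44 40;142 603 10 0 0 44 40;142 603 10 0 0 44 40;142 603 10 0 0 44 40;142 603 10 0 0 44 40;142 603 10 0 0 44 40"

```text
time: 83.28
ee_pos: [498.2, 249.4, 166.3]
tcp_rot: [-3.129, 0.011, -0.697]
wrist_force: [-1.3, 0.1, 0.4]
gripper_width: 39.6
```

```bash
python3 look.py t31 side,330,130,150,130,5 top,320,205,200,160,4; python3 circ.py
```

```text
[498.2 249.4 166.3] 83.2833 [-1.3  0.1  0.4] [-3.129  0.011 -0.697] 39.580906501575306
top 114 57 [ 95.02 116.07] res 0.5
top 38 52 [95.14 40.7 ] res 0.51
top -38 52 [ 94.93 -35.3 ] res 0.5
top -114 49 [  93.85 -110.99] res 0.5
side 114 48 [ 94.84 118.67] res 0.5
side 38 60 [94.66 42.8 ] res 0.48
side -38 59 [ 94.69 -33.25] res 0.53
side -114 43 [  93.17 -108.55] res 0.6
```

View pics/t31_side_full.png

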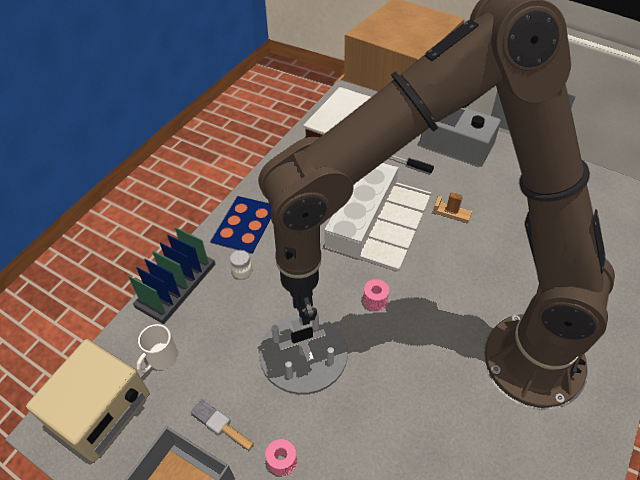

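View pics/t31_top.png

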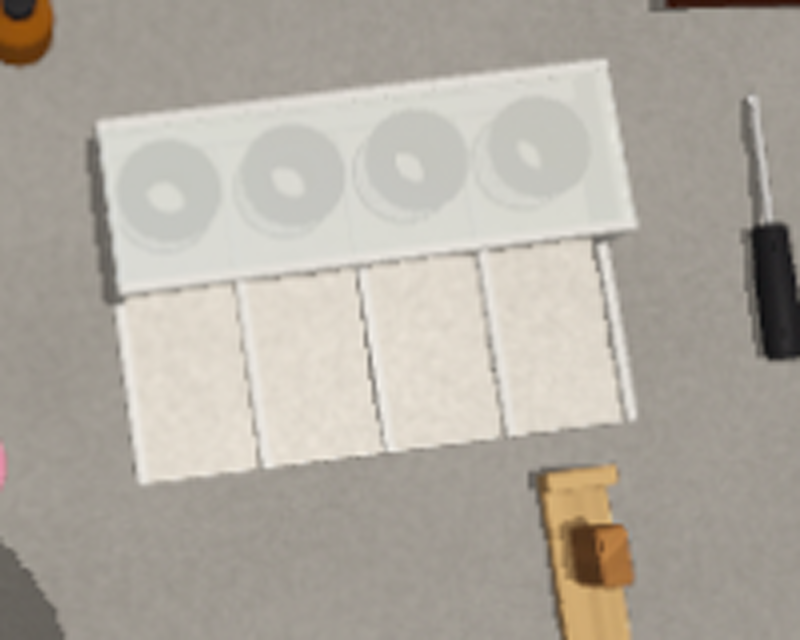

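Call:
send_rows:
  motion: "0 5 -20 0 0 0 40;0 5 -50 0 0 0 40;0 5 -70 0 0 0 40;0 5 -70 0 0 0 40;0 5 -70 0 0 0 40"
  newtons: 20

```text
time: 83.9
ee_pos: [498.4, 251.9, 96.4]
tcp_rot: [-3.131, 0.011, -0.701]
wrist_force: [0.3, 0.5, 0.9]
gripper_width: 40.0
```

```bash
python3 look.py t32 side,240,290,120,100,6
```

```text
[498.4 251.9  96.4] 83.9 [0.3 0.5 0.9] [-3.131  0.011 -0.701] 39.95169729591444
```

View pics/t32_side.png

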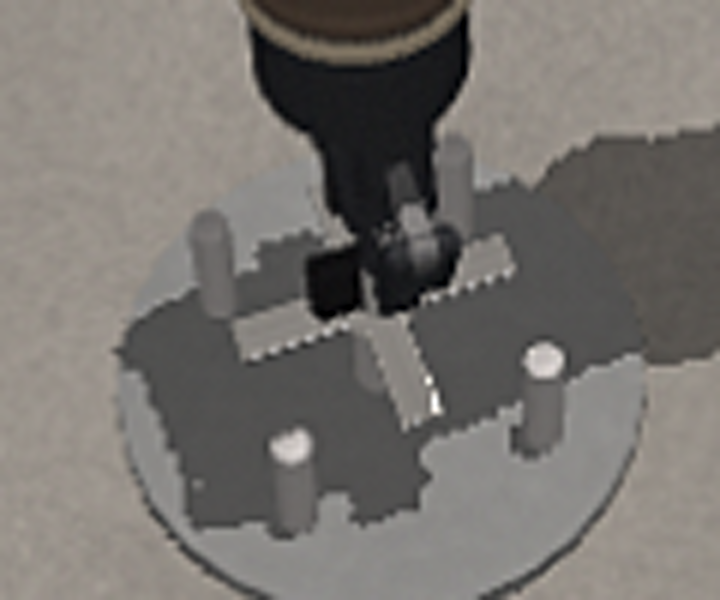

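Call:
send_rows:
  motion: "-0.5 2.5 -8 0 0 0 40;-0.5 2.5 -16 0 0 0 40;-0.5 2.5 -16 0 0 0 40;-0.5 2.5 -16 0 0 0 30;-0.5 2.5 -16 0 0 0 20;-0.5 2.5 -16 0 0 0 16;-0.5 2.5 -16 0 0 0 16"

```text
time: 84.53
ee_pos: [498.8, 255.4, 81.8]
tcp_rot: [-3.128, 0.01, -0.701]
wrist_force: [0.1, 0.3, 0.3]
gripper_width: 16.1
```

Call:
send_rows:
  motion: "0 0 0 0 0 0 8;0 0 0 0 0 0 8;0 0 0 0 0 0 8"

```text
time: 84.78
ee_pos: [498.6, 255.5, 81.9]
tcp_rot: [-3.128, 0.01, -0.7]
wrist_force: [-2.7, 1.1, 1.1]
gripper_width: 11.7
```

Call:
send_rows:
  motion: "-0.5 -0.6 0 0 0 0 8;-0.7 -0.8 0 0 0 -7 8;-0.8 -1 0 0 0 -14 8;-0.8 -1 0 0 0 -21 8;-0.8 -1 0 0 0 -28 8;-0.8 -1 0 0 0 -35 8;-0.8 -1 0 0 0 -41 8;-0.8 -1 0 0 0 -45 8;-0.8 -1 0 0 0 -46 8;-0.8 -1 0 0 0 -46 8;-0.8 -1 0 0 0 -46 8"
  newtons: 40

```text
time: 85.7
ee_pos: [499.0, 254.7, 82.0]
tcp_rot: [-3.126, 0.011, -1.502]
wrist_force: [5.3, 1.7, -5.3]
gripper_width: 11.4
```

```bash
python3 -c "
from h import *
o=manip.get_obs();print(o['tcp_rot'],o['wrist_torque'],o['wrist_force'])"
```

```text
[-3.12583337  0.0105269  -1.50210292] [-0.04999833 -0.99252684  0.61033302] [ 5.3119009   1.71405285 -5.32347114]
```

Call:
send_rows:
  motion: "0 0 0 0 0 0.5 14;0 0 0 0 0 0.5 25;0 0 0 0 0 0.5 40;0 0 0 0 0 0.5 40;0 0 40 0 0 0 40;0 0 90 0 0 0 40;0 0 130 0 0 0 40;-60 -200 140 0 0 0 40;-60 -200 140 0 0 0 40;-60 -200 140 0 0 0 40;-60 -200 140 0 0 0 40;-60 -200 140 0 0 0 40;-60 -200 140 0 0 0 40;-60 -200 140 0 0 0 40"

```text
time: 86.87
ee_pos: [438.5, 52.0, 222.4]
tcp_rot: [-3.125, 0.009, -1.507]
wrist_force: [0.5, 1.3, -0.2]
gripper_width: 39.6
```

```bash
python3 look.py t33 side,240,290,120,100,6 top,160,235,115,110,5; python3 circ.py
```

```text
[438.5  52.  222.4] 86.8667 [ 0.5  1.3 -0.2] [-3.125  0.009 -1.507] 39.640144688277125
top 114 57 [ 94.97 116.13] res 0.51
top 38 51 [95.13 40.7 ] res 0.51
top -38 54 [ 94.95 -35.39] res 0.5
top -114 48 [  93.9  -111.03] res 0.51
side 114 48 [ 94.73 118.56] res 0.44
side 38 34 [94.31 42.8 ] res 0.56
side -38 21 [ 96.74 -40.11] res 1.35
side -114 4 [  89.1  -104.47] res 0.5
```

View pics/t33_side_full.png

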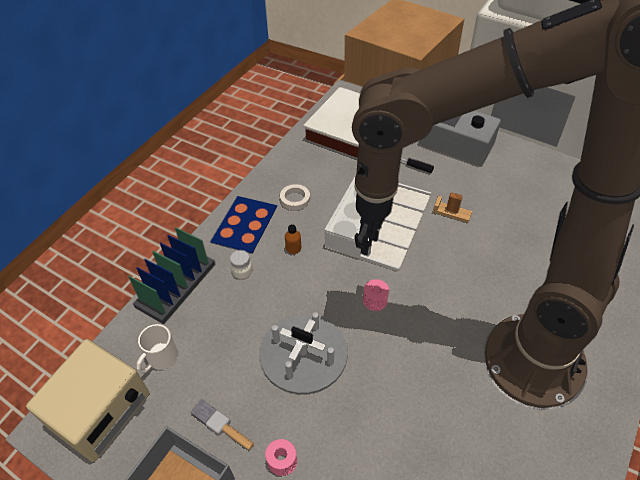

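View pics/t33_top_full.png

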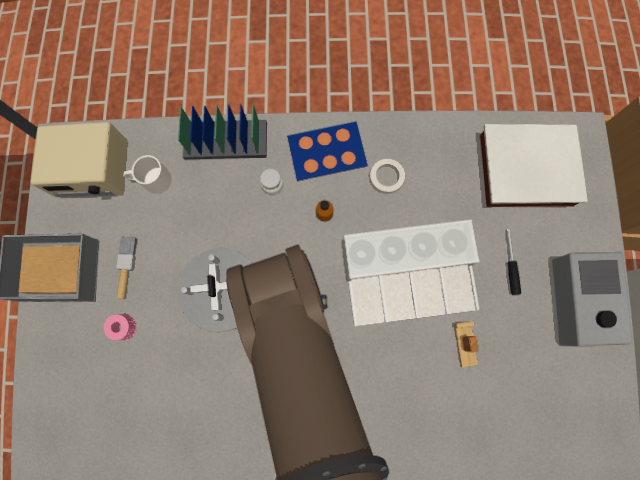

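View pics/t33_side.png

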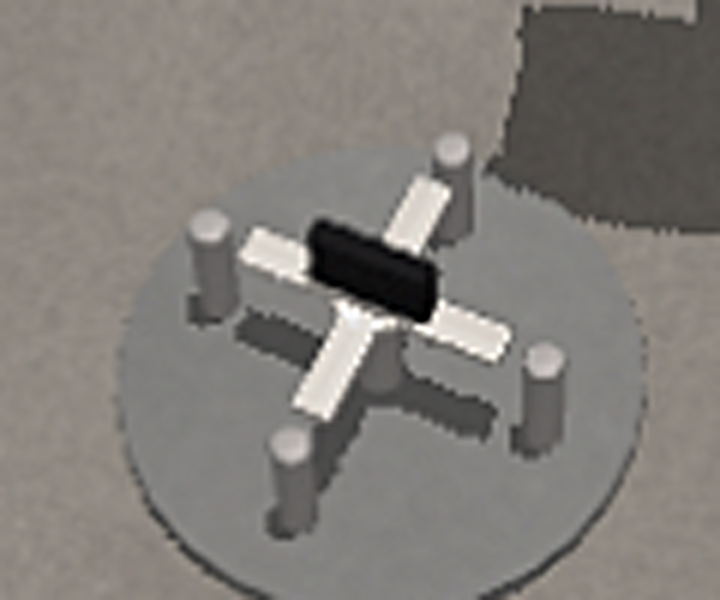

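```bash
python3 -c "
from h import *
print(manip.finish_job())"
```

```text
the job is handed in; nothing more can be done
None
```

The job is handed in, about 87 s into the 210 s. One check was not clean: the reel in the far-right bay looked very slightly short of home.

- **What I did:** I opened the keeper and slid all four reels off their posts. I stood one in each bay and pushed each with the hand pusher until it stopped firmly. I then stood the pusher on the open bench in front of the rack and turned the keeper back until it met its stop.
- **Checks that agreed:** Three reels measured 94.6 to 95.2 mm along the rack, against 95 mm for fully home. The final pictures show the keeper arms pointing at the posts, the pusher upright and off the rack, and nothing else visibly moved.
- **Check that disagreed:** The reel in the far-right bay (rack y = −114) measured about 1 mm short in the images, of which roughly half looks like camera error. The pusher also stopped about 2 mm earlier there than in the other bays. More pushes, up to about 30 N, did not move it further, and it eased back about half a millimetre each time I let go. I took it as home, but I could not confirm it touches the stop.

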